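Lock away the laundry room's peg caddies

ROBOT

A 6-joint arm with a two-finger parallel gripper is mounted at the origin on the work surface. World frame = base frame: x ahead of the robot, y to its left, z up, the work surface at z = 0. Lengths are in m, angles in rad, forces in N, time in s.
With the tool pointing down it reaches from about 0.325 to 0.9 m from the base axis. Payload 3.5 kg.
Tool frame: the origin (TCP) lies on the centre line of the jaws, within the pads' length; the fingertips stand 17 mm ahead of it and the grasp point (between the pads) lies 2 mm behind it (arm.tcp_to_tips is the distance from the TCP to the fingertips, in m); z points along the fingers, y is the line along which they close (so a half turn about z gives the same grasp; the last joint's range is limited). The gripper opens to 85 mm and grips with 20 to 120 N. Pads are 22 mm wide; open, the fingers measure 114 mm over their backs; the gripper's body (76 mm by 85 mm) begins 54 mm behind the grasp point. The pads swing forward as they close: fully open they stand 13 mm farther back than shut.
Start: joints at [1.003, 0.276, -0.026, 1.268, 0, 1.467], TCP at [0.28, 0.559, 0.248] pointing down, gripper open.
Joint ranges: [-3.12, 3.12], [-0.85, 1.88], [-1.08, 1.24], [-1.95, 2.15], [-1.57, 1.53], [-3.14, 3.14]. Speed limits (rad/s): [2.57, 2.57, 3.14, 3.14, 3.14, 3.14].

INTERFACE

Orientations are given as a rotation vector (axis times angle).
In Python, from bench import state, eyes, hand_in, nets, arm gives the robot as it stands.
- The arm moves only by the tool arm_command, never from a script. Its argument "motion" is a list that holds one entry, the list of rows, each a list of 7 numbers: the shift along the tool's x, y, z in units of 750 mm (1.0 is 750 mm), then the turn, a rotation vector about the tool's x, y, z in units of 1.5 rad (1.0 is 1.5 rad), then the closure, from 0 (fully open) to 1 (shut). A call has 1 to 8 rows; each row is the pose to reach, as a shift and turn from the pose commanded when the call began, along the tool's axes at that moment; what a row does not reach only later rows make up. A row lasts 1/12 s, in which the tool goes at most 41.7 mm and 7.16 degrees, less where a joint would pass 70% of its speed; a pose out of reach is approached as far as the arm can. A call with a number of a shift or a turn outside -1 to 1 is refused whole. A call with a gripper value outside its range is refused whole. The fingers move at their own pace and stop on an object; "squeeze" is the grip in N (left out, the last holds). Time passes only in rows, so rows that repeat a pose let the fingers close. It gives the time, the measured TCP pose, the force, the opening and the grip force at its end, in the units of the state.
- state(): the state, without advancing time (a new reading comes with each control period).
- eyes.get_image(name): name is "side" or "top" or "wrist"; returns a dict with "image" (420x560x3 uint8, blue, green, red), "depth" (420x560 float32, m along the optical axis (not along the pixel's ray), 0 where there is no reading), "vertical_fov" (degrees; the focal length in pixels is half the picture's height over the tangent of half this angle, whatever the lens; pixels are square), "cx", "cy" (the principal point, pixels), "R" (3x3) and "t" (3): a world point X has camera coordinates R X + t. Camera axes: x right, y down, z forward; pixel columns grow to the right and rows downward; lengths in m; the calibration is good to about 2 mm. A picture is of the moment at which its call begins.
- hand_in(): hands the job in; it is judged then, once.
Trained networks look in a picture, given as the dict that the camera call returned (one of the last four; its "shot" number tells which), for a name from the list of things; names that differ only in an ending like _2 or _b are one class to them, and where a whole thing is asked for, a point or a joint stands for the part that bears it (a point fixed in the world has none). Each returns a list of dicts, best first, with "score" (0 to 1); they miss things now and then, are a little off and sometimes report something else, mostly with a low value. They report only what shows in the picture. A call takes as long as a camera call.
- nets.search_frame(picture, label): "box" ([centre column, centre row, width, height] in pixels, round what is visible of it).
The state is a dict: "clock": time; "qpos": joint angles; "joint_vel": joint speeds; "tau": joint torques, N m; "tool_pos": TCP position; "eef_rot": TCP orientation; "wrist_force": force on the tool from outside, world axes, zero at the start; "moment": the same for the moment, N m; "finger_gap": finger opening in m; "finger_force": force on a finger pad.
Only numpy, scipy, OpenCV 4.12 (cv2) and the standard library are available. Lean on these libraries where they do the work, as an engineer would, in place of code of your own. Each camera call takes 0.05 s, during which the arm holds its last target. There are 200 camera calls.

TASK

Put the laundry's peg caddies away for the night: first pull the locking pin out of the eyelet at the mouth of the rail's bay and stand it in its wooden block, then hook every caddy standing on the table onto the open part of the steel rail and slide it along under the guard bars until its whole tub is past the black mark. When all of them hang there, drop the pin back through the eyelet, fully home; leave the other things on the table alone.

Things in the scene. Friction and masses are not known exactly. Their poses are not given: they have to be found in the camera images.
- rail: fixed stand: horizontal round steel rail, 12 mm diameter, 490 long along its own y, axis 163 mm above the table, on posts (16 mm diameter) at y = -245 and +245 mm with foot plates 120 x 50 x 8. Origin on the table under the rail's middle; x points away from the robot (yaw within 0.1 rad). Open part y = -245 to -60 mm; guarded bay y = -45 to +245 mm, see bay
- bay (a point): rail's axis at rail y = +100 mm, in the bay. Two guard bars (8 mm diameter) run along the bay at rail x = -58 and +58 mm, axis 121 mm up: caddies cannot be hooked on there, they slide in below the bars from the open part, hook astride the rail. Bar legs (10 mm diameter) at x = -63 and +63, y = -45; a cross bar joins their ends at y = +245
- mark (a point): centre of a 6 mm wide black band round the rail, on the rail's axis at rail y = -10 mm (bands on both guard bars too). A caddy is past the mark when its whole tub lies on the +y side of it: its origin at rail y of +13 mm or more
- entry (a point): point on the rail's axis at rail y = -140 mm, in the open part
- eyelet (a point): centre of the upper mouth of the eyelet: vertical through hole, 14 mm diameter, in a horizontal grey lug 42 (x) x 34 (y) x 8 mm at the near guard bar's open end; hole at rail x = -37, y = -45 mm; lug top 123 mm above the table. A tub slides past 10 mm below the lug; the pin hanging in it bars the tubs' way
- pin: steel locking pin, upright in the eyelet at the start with its flange on the lug: rod 10 mm diameter, 65 mm long, tip chamfered, then a flange 26 mm diameter, 6 mm thick, then a round grip 16 mm diameter, 49 mm tall; 120 mm in all. Origin: centre of the rod's tip; z runs up to the grip. About 0.09 kg
- pin_flange (a point): centre of the underside of the pin's flange, 65 mm above its tip; rests on the lug's top when the pin is home
- holder: fixed wooden block 60 x 60 x 70 mm with a vertical through hole, 14 mm diameter, in its middle, in which the pin is stood, flange on the block's top (pin's tip then 5 mm above the table). Empty at the start. Origin: centre of its underside
- detergent: bystander: white bottle, 72 mm diameter, 190 mm tall; origin at its underside
- scoop_cup: bystander: clear dosing cup, 70 mm diameter, 70 mm tall; origin at its underside
- soap_box: bystander: cardboard box 60 x 90 x 40 mm; origin at its underside
- caddy0: peg caddy, one of up to four alike (absent ones read None): grey plastic tub 80 (its x) x 46 (y) x 45 mm high, holding wooden pegs, with a rigid flat hook above it. Origin: centre of the tub's underside, z up. Hook and grip tab: see caddy1, 2. Hung on the rail its origin is under the rail, 60 mm above the table. 0.14 kg, stands by itself, its +x within 0.4 rad of world +x at the start
- caddy1: peg caddy like caddy0. Hook (mm, in the caddy's frame) 16 wide in y, lying in the xz plane: upright stem at x = -17 (outer face -19.5) from the tub up to z = 98, inverted-V crown peaking over x = 0, and a short leg at x = +17 with its free end at z = 86; 29 clear between stem and leg. The mouth is on the +x side, between the tub rim (z = 45) and that free end
- caddy2: peg caddy like caddy0. Grip tab (mm, in the caddy's frame) flat, 22 (x) x 10 (y), over the crown at x = y = 0, from z = 118 to 158: pinch it across y from above. Hung, the crown centres itself with the rail's axis at x = 0, z = 103. To hook on: with the rail at about z = 65 move the caddy along +x until the rail is at x = 0, then lower 38
- caddy3: peg caddy like caddy0. All four fit side by side in the bay and may be pushed along as a row

How it is judged:
On the way, in this order (a step that is already met when the one before it is completed fails the run):
1. the locking pin is out of the eyelet and stands in its wooden block, flange on the block (horizontal distance between pin and holder below 0.006 m and z of pin_flange in the frame of holder between 0.065 and 0.075 m and angle between pin's own z axis and vertical below 0.12 rad), for 0.2 s.
2. every caddy present hangs on the rail inside the bay, past the mark (y of caddy0 in the frame of rail between 0.007 and 0.235 m and x of caddy0 in the frame of rail between -0.02 and 0.02 m and z of caddy0 in the frame of rail between 0.05 and 0.07 m and angle between each of caddy0, caddy1, caddy2, caddy3's own z axis and vertical below 0.25 rad and y of caddy1 in the frame of rail between 0.007 and 0.235 m and x of caddy1 in the frame of rail between -0.02 and 0.02 m and z of caddy1 in the frame of rail between 0.05 and 0.07 m and y of caddy2 in the frame of rail between 0.007 and 0.235 m and x of caddy2 in the frame of rail between -0.02 and 0.02 m and z of caddy2 in the frame of rail between 0.05 and 0.07 m and y of caddy3 in the frame of rail between 0.007 and 0.235 m and x of caddy3 in the frame of rail between -0.02 and 0.02 m and z of caddy3 in the frame of rail between 0.05 and 0.07 m), for 0.2 s.
3. the locking pin is through the eyelet with its flange on the lug (horizontal distance between pin_flange and eyelet below 0.005 m and z of pin_flange in the frame of rail between 0.118 and 0.127 m and angle between pin's own z axis and vertical below 0.12 rad), for 0.2 s.
At the end, for the whole second after the job is handed in: Each caddy present hangs on the rail: origin 50-70 mm above the table, within 20 mm of under the rail, tilt < 0.25 rad, rail y +7 to +235 mm (past the mark, 6 mm allowed). Pin within 5 mm of the eyelet's centre, 0.12 rad of upright, flange at most 4 mm above the lug. All at rest, released (all of step 2 and all of step 3 and linear speed of each of caddy0, caddy1, caddy2, caddy3, pin below 0.03 m/s); the robot touches nothing.
It fails at once if a bystander (detergent bottle, dosing cup, soap box) is moved more than 40 mm or tipped (distance of any of detergent, scoop_cup, soap_box from where it was at the start of the episode above 0.04 m or angle between any of detergent, scoop_cup, soap_box's own z axis and vertical above 0.5 rad).
Of caddy0, caddy1, caddy2, caddy3 only 2 to 4 are there at a start; the rules pass over those that are not, and their reading is None.
At some moment in a run one of caddy0, caddy1, caddy2, caddy3 may be knocked a few centimetres aside while the robot is not near it.
It also fails if it takes over 210 s, if anything falls off the work surface, if the arm or the gripper's body presses on something with over 40 N, if the wrist force passes 120 N, or if a joint passes its speed limit or range.

## Working session

There is one attempt and no reset: what is moved stays moved. The work goes in short steps, Python scripts to look and compute and a tool call to move; the robot and the scene stay as the last step left them, time stands still between calls to the robot, and variables do not carry over. Pictures are saved under pics/ and viewed, at most 14 in all, crops included, and the job is handed in when it is done.

Besides the shell and the picture viewer there is one more tool, called after "Emit:" as a command line: name --argument value ..., lists and objects as JSON in quotes. arm_command: Moves the arm, as the interface text tells. Shifts and turns lie within -1 to 1; 1 stands for 750 mm of shift or 1.5 rad of turn. Its arguments: {"type":"object","properties":{"motion":{"type":"array","items":{"type":"array","items":{"type":"array","items":{"type":"number"}}}},"squeeze":{"type":"number"}},"required":["motion"]}

```bash
ls; mkdir -p pics; cat > h.py <<'E'
import numpy as np, cv2
from bench import state, eyes, nets, arm
from scipy.spatial.transform import Rotation as Ro
def cloud(p):
    d=p["depth"].astype(float); f=d.shape[0]/2/np.tan(np.radians(p["vertical_fov"])/2)
    v,u=np.mgrid[:d.shape[0],:d.shape[1]]
    c=np.stack([(u-p["cx"])/f*d,(v-p["cy"])/f*d,d],-1)
    X=(c-p["t"])@p["R"]; X[d==0]=np.nan
    return X
E
python3 - <<'E'
from h import *
s=state();print({k:np.round(v,3) for k,v in s.items()})
for n in("top","side"):
    p=eyes.get_image(n);cv2.imwrite(f"pics/{n}0.png",p["image"]);X=cloud(p)
    print(n,p["vertical_fov"],p["R"].round(2).tolist(),p["t"])
    for l in("caddy0","pin","holder","detergent","scoop_cup","soap_box","rail"):
        for r in nets.search_frame(p,l)[:5]:
            c,w=int(r["box"][0]),int(r["box"][1]); print(l,round(r["score"],2),np.round(r["box"]),X[min(w,419),min(c,559)].round(3))
E
```

```text
pics
{'clock': np.float64(0.0), 'qpos': array([ 1.003,  0.277, -0.028,  1.268,  0.   ,  1.467]), 'joint_vel': array([-0.001,  0.001,  0.   , -0.002,  0.002, -0.   ]), 'tau': array([ 0.0000e+00, -4.4551e+01,  2.9520e+01,  1.6000e-02, -0.0000e+00,
        0.0000e+00]), 'tool_pos': array([0.28 , 0.558, 0.247]), 'eef_rot': array([-7.230e-01, -3.056e+00,  3.000e-03]), 'wrist_force': array([-0.92 ,  0.833, -1.07 ]), 'moment': array([ 0.07 ,  0.007, -0.023]), 'finger_force': np.float64(0.0), 'finger_gap': np.float64(0.086)}
top 50.203187321057555 [[-0.02, -1.0, -0.01], [-0.98, 0.02, -0.17], [0.17, 0.0, -0.98]] [0.03693313 0.52435223 1.2601603 ]
caddy0 0.93 [311. 250.  23.  28.] [ 0.423 -0.049  0.116]
caddy0 0.79 [362. 252.  21.  26.] [ 0.418 -0.188  0.113]
caddy0 0.55 [211. 255.  25.  31.] [0.418 0.225 0.105]
caddy0 0.38 [294. 194. 188.  57.] [ 0.61  -0.006 -0.   ]
holder 0.81 [414. 237.  27.  26.] [ 0.465 -0.348  0.048]
detergent 0.71 [138. 234.  45.  31.] [0.475 0.418 0.137]
scoop_cup 0.86 [390. 298.  29.  19.] [ 0.293 -0.278  0.007]
scoop_cup 0.69 [412. 238.  27.  25.] [ 0.465 -0.35   0.
[... 212 characters left out ...]
01], [-0.18, -0.63, -0.76], [0.21, 0.73, -0.65]] [-0.49709467  0.20595748  0.98105366]
caddy0 0.67 [257. 315.  48.  74.] [ 0.428 -0.173  0.036]
caddy0 0.64 [244. 263.  41.  64.] [ 0.434 -0.036  0.045]
caddy0 0.63 [217. 181.  34.  63.] [0.439 0.338 0.001]
pin 0.68 [304. 232.  10.  45.] [ 0.56  -0.067  0.13 ]
pin 0.42 [355. 215.  44.  36.] [0.731 0.045 0.041]
holder 0.79 [298. 389.  39.  59.] [ 0.45  -0.363  0.07 ]
detergent 0.97 [224. 132.  31.  64.] [0.481 0.403 0.117]
scoop_cup 0.68 [196. 371.  45.  51.] [ 0.29  -0.246  0.009]
soap_box 0.67 [355. 213.  40.  34.] [0.735 0.052 0.041]
soap_box 0.25 [321. 246. 137. 214.] [0.631 0.008 0.001]
rail 0.94 [323. 245. 139. 212.] [ 0.637  0.01  -0.   ]
```

```bash
python3 - <<'E'
import cv2,numpy as np
a=cv2.imread("pics/top0.png")[120:330,100:460];b=cv2.imread("pics/side0.png")[90:420,130:430]
cv2.imwrite("pics/t0c.png",cv2.resize(a,None,fx=2.2,fy=2.2,interpolation=cv2.INTER_CUBIC))
cv2.imwrite("pics/s0c.png",cv2.resize(b,None,fx=1.8,fy=1.8,interpolation=cv2.INTER_CUBIC))
E
```

```text
(no output)
```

View pics/t0c.png

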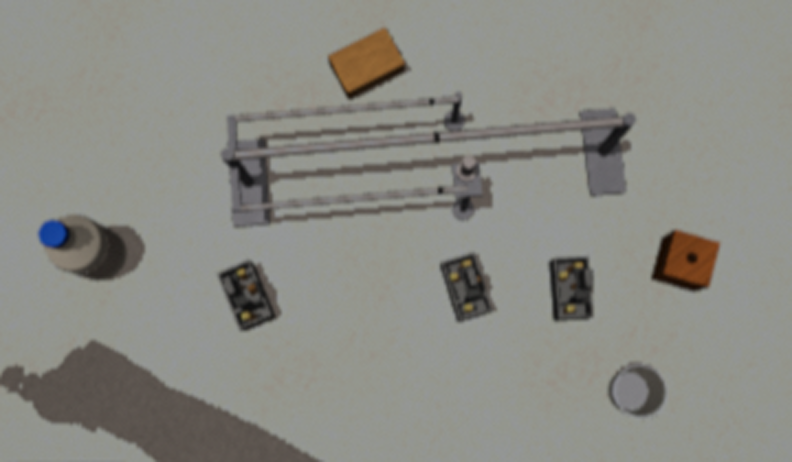

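View pics/s0c.png

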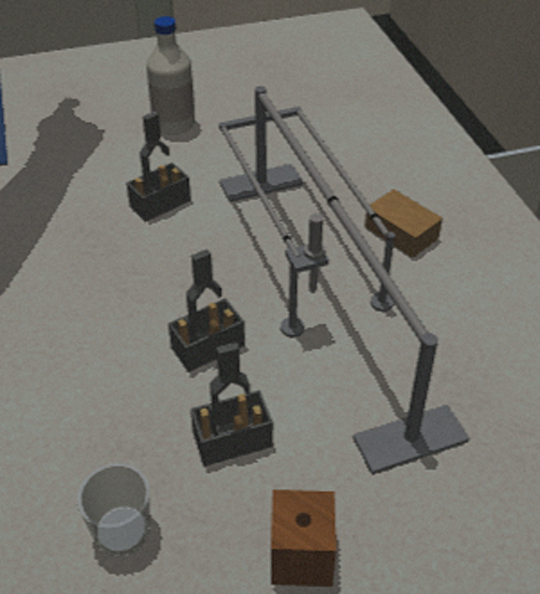

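The top view shows three caddies at (311,250), (362,252) and (211,255), the holder at (414,237) and the pin in its lug at about (312,195). The rail runs left to right with its open end on the right. The side view agrees. Next I measure them from the clouds.

```bash
cat >> h.py <<'E'
def grab(names=("top","side")):
    o={}
    for n in names:
        o[n]=eyes.get_image(n); o[n]["X"]=cloud(o[n])
    return o
def sel(X,c,r,z0,z1):
    P=X.reshape(-1,3); P=P[np.isfinite(P[:,0])]
    return P[(np.hypot(P[:,0]-c[0],P[:,1]-c[1])<r)&(P[:,2]>z0)&(P[:,2]<z1)]
E
python3 - <<'E'
from h import *
o=grab()
for n,p in o.items():
    X=p["X"]
    P=sel(X,(0.6,0),.3,.157,.175)
    # rail
    for it in range(4):
        k=np.polyfit(P[:,1],P[:,0],1); e=P[:,0]-np.polyval(k,P[:,1]); P=P[abs(e)<max(.008,.03/(it+1)**2)]
    print(n,"rail x=%.4f%+.4f y"%(k[1],k[0]),len(P),P[:,1].min(),P[:,1].max(),np.median(P[:,2]))
    Q=sel(X,(0.56,-0.05),.06,.135,.19);Q=Q[abs(Q[:,0]-np.polyval(k,Q[:,1]))>.015]
    print(" pin",len(Q),np.median(Q,0).round(4),Q.min(0).round(3),Q.max(0).round(3))
    H=sel(X,(.46,-.35),.06,.062,.078); print(" holder",len(H),H.mean(0).round(4),cv2.minAreaRect((H[:,:2]*1000).astype(np.float32)))
    for c in((.423,-.049),(.418,-.188),(.418,.225)):
        T=sel(X,c,.05,.122,.17);T0=sel(X,c,.07,.03,.16); TT=sel(X,c,.05,.153,.17)
        print(" tab",len(T),np.median(T,0).round(4) if len(T) else 0,T.max(0).round(3) if len(T) else 0,len(TT),TT.mean(0).round(4) if len(TT) else 0,"all",cv2.minAreaRect((T0[:,:2]*1000).astype(np.float32)))
        B=sel(X,c,.07,.036,.052); print("  rim",len(B),cv2.minAreaRect((B[:,:2]*1000).astype(np.float32)))
E
```

```text
top rail x=0.5977-0.0712 y 853 -0.25752534990100895 0.24486225757989752 0.16874496040344586
 pin 49 [ 0.5624 -0.053   0.176 ] [ 0.557 -0.06   0.135] [ 0.573 -0.046  0.183]
 holder 454 [ 0.4578 -0.3438  0.0705] ((458.7750549316406, -344.11749267578125), (61.380104064941406, 61.657772064208984), 72.3949966430664)
 tab 44 [ 0.4289 -0.0543  0.1566] [ 0.44  -0.048  0.163] 32 [ 0.4296 -0.0549  0.1578] all ((429.8611755371094, -54.99201583862305), (80.36587524414062, 46.3805046081543), 16.007003784179688)
  rim 136 ((429.8730773925781, -54.94658660888672), (80.38577270507812, 46.34675598144531), 16.138700485229492)
 tab 50 [ 0.4239 -0.1923  0.1561] [ 0.435 -0.189  0.164] 33 [ 0.4253 -0.1944  0.1581] all ((426.0824279785156, -194.40419006347656), (80.48889923095703, 46.32790756225586), 2.2802677154541016)
  rim 135 ((426.0873107910156, -194.40399169921875), (80.47904205322266, 46.32790756225586), 2.2802677154541016)
 tab 50 [0.4234 0.2347 0.1558] [0.435 0.244 0.163] 34 [0.4243 0.2362 0.1573] all ((424.5441589355469, 236.06002807617188), (81.1255874633789, 46.35250473022461), 22.3149356842041
[... 630 characters left out ...]
28.3724670410156, -55.683685302734375), (80.59587097167969, 50.96335983276367), 15.861360549926758)
 tab 214 [ 0.4238 -0.1995  0.1462] [ 0.435 -0.19   0.161] 71 [ 0.4246 -0.1969  0.1578] all ((424.1478271484375, -195.52285766601562), (80.16382598876953, 49.455020904541016), 1.2427014112472534)
  rim 486 ((424.1784362792969, -195.2747039794922), (79.77912902832031, 49.55198669433594), 1.8672314882278442)
 tab 126 [0.4235 0.2324 0.1446] [0.435 0.243 0.161] 37 [0.4241 0.2336 0.1573] all ((422.7811279296875, 234.69586181640625), (83.34359741210938, 51.89705276489258), 22.70029640197754)
  rim 301 ((422.7811279296875, 234.69586181640625), (83.34359741210938, 51.89705276489258), 22.70029640197754)
```

```bash
cat >> h.py <<'E'
import json,os
C=np.array([.597,-.0075]); RY=.07
def w(x,y): # rail frame -> world
    c,s=np.cos(RY),np.sin(RY); return C+np.array([c*x-s*y,s*x+c*y])
def cmd():
    return json.load(open("cmd.json")) if os.path.exists("cmd.json") else [.28,.559,.248,np.arctan2(-.448,.894)]
def frame(psi): # tool down, tool y at psi+90deg
    c,s=np.cos(psi),np.sin(psi); return np.array([[-c,-s,0],[-s,c,0],[0,0,-1.]])
def plan(wps,start=None):
    """wps: (x,y,z,psi,closure[,rows]); prints target of each call"""
    p=np.array(start if start is not None else cmd(),float)
    for i,q in enumerate(wps):
        R=frame(p[3]); t=np.array(q[:4])
        v=np.append(R.T@(t[:3]-p[:3])/.75,-(t[3]-p[3])/1.5).round(3)
        n=int(np.ceil(max(np.linalg.norm(v[:3])*750/41.7,abs(v[3])*1.5/.125)-.02))
        p=np.append(p[:3]+R@v[:3]*.75,p[3]-v[3]*1.5)
        print(i,"need",n,[*v[:3].tolist(),0,0,float(v[3]),q[4]])
    json.dump(p.tolist(),open("cmd.json","w"))
def meas():
    s=state(); R=Ro.from_rotvec(s["eef_rot"]).as_matrix(); c=cmd()
    print("t %.2f"%s["clock"],"pos",s["tool_pos"].round(4),"psi %.3f"%np.arctan2(-R[0,1],R[1,1]),"tilt",R[:2,2].round(4),"cmd",np.round(c,4),"F",s["wrist_force"].round(1),"gap %.4f"%s["finger_gap"],"ff %.1f"%s["finger_force"],"q6 %.2f"%s["qpos"][5])
E
python3 -c "
from h import *
meas()
plan([(.38,.34,.26,-.25,0),(.48,.12,.26,-.05,0),(.5625,-.0545,.26,.07,0)])"
```

```text
t 0.90 pos [0.2802 0.5587 0.2484] psi -0.465 tilt [0.0001 0.0001] cmd [ 0.28    0.559   0.248  -0.4645] F [-0.1 -0.   0.6] gap 0.0852 ff 0.0 q6 1.47
0 need 6 [-0.25, -0.201, -0.016, 0, 0, -0.143, 0]
1 need 6 [-0.202, -0.252, 0.0, 0, 0, -0.133, 0]
2 need 5 [-0.121, -0.226, 0.0, 0, 0, -0.08, 0]
```

Emit:
arm_command --motion '[[[-0.25,-0.201,-0.016,0,0,-0.143,0],[-0.25,-0.201,-0.016,0,0,-0.143,0],[-0.25,-0.201,-0.016,0,0,-0.143,0],[-0.25,-0.201,-0.016,0,0,-0.143,0],[-0.25,-0.201,-0.016,0,0,-0.143,0],[-0.25,-0.201,-0.016,0,0,-0.143,0],[-0.25,-0.201,-0.016,0,0,-0.143,0]]]'

```text
clock: 1.48
tool_pos: [0.382, 0.3356, 0.2609]
eef_rot: [0.401, 3.114, -0.003]
wrist_force: [-0.1, 0.6, -0.8]
finger_gap: 0.0854
finger_force: 0.0
```

Emit:
arm_command --motion '[[[-0.202,-0.252,0,0,0,-0.133,0],[-0.202,-0.252,0,0,0,-0.133,0],[-0.202,-0.252,0,0,0,-0.133,0],[-0.202,-0.252,0,0,0,-0.133,0],[-0.202,-0.252,0,0,0,-0.133,0],[-0.202,-0.252,0,0,0,-0.133,0],[-0.202,-0.252,0,0,0,-0.133,0]]]'

```text
clock: 2.07
tool_pos: [0.4831, 0.1144, 0.2606]
eef_rot: [0.091, 3.137, -0.004]
wrist_force: [0.9, -0.0, 0.5]
finger_gap: 0.0853
finger_force: 0.0
```

Emit:
arm_command --motion '[[[-0.121,-0.226,0,0,0,-0.08,0],[-0.121,-0.226,0,0,0,-0.08,0],[-0.121,-0.226,0,0,0,-0.08,0],[-0.121,-0.226,0,0,0,-0.08,0],[-0.121,-0.226,0,0,0,-0.08,0],[-0.121,-0.226,0,0,0,-0.08,0],[-0.121,-0.226,0,0,0,-0.08,0]]]'

```text
clock: 2.65
tool_pos: [0.5627, -0.0553, 0.26]
eef_rot: [0.105, -3.139, -0.001]
wrist_force: [0.3, 0.7, 0.4]
finger_gap: 0.0855
finger_force: 0.0
```

```bash
python3 - <<'E'
from h import *
meas()
p=grab(("wrist",))["wrist"];X=p["X"];cv2.imwrite("pics/w1.png",p["image"])
print(p["vertical_fov"],p["R"].round(3).tolist(),-p["R"].T@p["t"])
Q=sel(X,(.5625,-.0545),.03,.165,.19);print("pin top",len(Q),Q.mean(0).round(4),np.median(Q,0).round(4))
P=sel(X,(.6,-.05),.06,.157,.175)
if len(P): print("rail",len(P),np.median(P[:,0]+.07*(P[:,1]+.0075)),P.min(0),P.max(0))
L=sel(X,(.5625,-.0545),.05,.118,.127);print("lug",len(L),cv2.minAreaRect((L[:,:2]*1000).astype(np.float32)) if len(L)>3 else 0)
E
```

```text
t 2.65 pos [ 0.5627 -0.0553  0.26  ] psi 0.067 tilt [-0.0005  0.0007] cmd [ 0.5622 -0.0543  0.26    0.0695] F [0.3 0.7 0.4] gap 0.0855 ff 0.0 q6 -0.28
70.18215480012307 [[-0.066, 0.998, 0.0], [0.956, 0.064, 0.287], [0.286, 0.019, -0.958]] [ 0.49051774 -0.06076459  0.38591857]
pin top 436 [ 0.5649 -0.0555  0.1768] [ 0.5645 -0.0555  0.1781]
rail 2327 0.597191742091796 [ 0.55823021 -0.10990168  0.15704092] [0.61178127 0.00994701 0.17495464]
lug 1474 ((555.20703125, -40.17646408081055), (42.15960693359375, 65.91616821289062), 3.933204412460327)
```

View pics/w1.png

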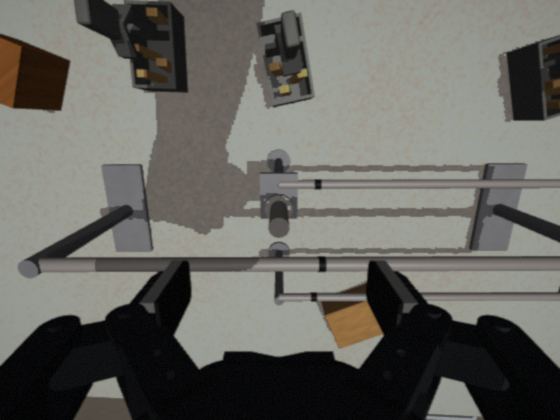

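The wrist view shows the pin at about (279,215), centred between the fingers (160 and 385), with the lug around it. I go down and grip it.

```bash
python3 -c "
from h import *
plan([(.564,-.055,.153,.07,0),(.564,-.055,.153,.07,1),(.564,-.055,.275,.07,1)])"
```

```text
0 need 3 [-0.002, -0.001, 0.143, 0, 0, -0.0, 0]
1 need 0 [-0.0, -0.0, -0.0, 0, 0, -0.0, 1]
2 need 3 [-0.0, -0.0, -0.163, 0, 0, -0.0, 1]
```

Emit:
arm_command --motion '[[[-0.002,-0.001,0.05,0,0,0,0],[-0.002,-0.001,0.1,0,0,0,0],[-0.002,-0.001,0.143,0,0,0,0],[-0.002,-0.001,0.143,0,0,0,0],[-0.002,-0.001,0.143,0,0,0,0]]]'

```text
clock: 3.12
tool_pos: [0.5613, -0.0532, 0.1516]
eef_rot: [0.112, -3.134, -0.003]
wrist_force: [0.7, 0.3, 0.6]
finger_gap: 0.0854
finger_force: 0.0
```

Emit:
arm_command --motion '[[[0,0,0,0,0,0,1],[0,0,0,0,0,0,1],[0,0,0,0,0,0,1],[0,0,0,0,0,0,1],[0,0,0,0,0,0,1],[0,0,0,0,0,0,1],[0,0,0,0,0,0,1],[0,0,0,0,0,0,1]]]' --squeeze 50

```text
clock: 3.78
tool_pos: [0.5643, -0.0554, 0.1541]
eef_rot: [-0.108, 3.138, -0.0]
wrist_force: [-0.6, 0.1, 6.6]
finger_gap: 0.0148
finger_force: 48.6
```

Emit:
arm_command --motion '[[[0,0,-0.03,0,0,0,1],[0,0,-0.06,0,0,0,1],[0,0,-0.1,0,0,0,1],[0,0,-0.163,0,0,0,1],[0,0,-0.163,0,0,0,1],[0,0,-0.163,0,0,0,1]]]'

```text
clock: 4.28
tool_pos: [0.566, -0.0559, 0.279]
eef_rot: [-0.108, 3.133, -0.003]
wrist_force: [-0.6, -0.3, -0.5]
finger_gap: 0.0149
finger_force: 49.2
```

```bash
python3 - <<'E'
from h import *
meas()
o=grab(("wrist","side"))
for n in o: cv2.imwrite(f"pics/{n}2.png",o[n]["image"])
Q=sel(o["side"]["X"],(.564,-.055),.03,.16,.245);
z=Q[:,2]
for a,b in((.175,.2),(.2,.225),(.225,.24),(.24,.25),(.25,.257)):
    q=sel(o["side"]["X"],(.564,-.055),.03,a,b); print(a,len(q),np.median(q,0).round(4) if len(q) else 0, q.min(0).round(3) if len(q) else 0)
plan([(.5,-.23,.275,.07,1),(.458,-.3445,.22,.07,1)])
E
```

```text
t 4.28 pos [ 0.566  -0.0559  0.279 ] psi 0.069 tilt [ 0.0072 -0.0017] cmd [ 0.5637 -0.0549  0.275   0.0695] F [-0.6 -0.3 -0.5] gap 0.0149 ff 49.2 q6 -0.28
0.175 31 [ 0.563  -0.058   0.1916] [ 0.559 -0.062  0.183]
0.2 45 [ 0.5636 -0.0583  0.2129] [ 0.559 -0.062  0.201]
0.225 28 [ 0.5631 -0.0593  0.231 ] [ 0.559 -0.062  0.225]
0.24 24 [ 0.559  -0.0653  0.2484] [ 0.553 -0.069  0.24 ]
0.25 48 [ 0.5598 -0.0621  0.252 ] [ 0.552 -0.069  0.25 ]
0 need 5 [0.101, -0.227, 0.0, 0, 0, -0.0, 1]
1 need 4 [0.066, -0.148, 0.073, 0, 0, -0.0, 1]
```

Emit:
arm_command --motion '[[[0.101,-0.227,0,0,0,0,1],[0.101,-0.227,0,0,0,0,1],[0.101,-0.227,0,0,0,0,1],[0.101,-0.227,0,0,0,0,1],[0.101,-0.227,0,0,0,0,1],[0.101,-0.227,0,0,0,0,1]]]'

```text
clock: 4.88
tool_pos: [0.4972, -0.2333, 0.2722]
eef_rot: [0.1, -3.135, -0.002]
wrist_force: [0.4, 1.0, -0.0]
finger_gap: 0.0148
finger_force: 49.3
```

Emit:
arm_command --motion '[[[0.066,-0.148,0.0,0,0,0,1],[0.066,-0.148,0.03,0,0,0,1],[0.066,-0.148,0.06,0,0,0,1],[0.066,-0.148,0.073,0,0,0,1],[0.066,-0.148,0.073,0,0,0,1],[0.066,-0.148,0.073,0,0,0,1],[0.066,-0.148,0.073,0,0,0,1],[0.066,-0.148,0.073,0,0,0,1]]]'

```text
clock: 5.55
tool_pos: [0.4592, -0.3436, 0.2215]
eef_rot: [-0.111, 3.138, -0.001]
wrist_force: [-0.5, -0.0, -0.4]
finger_gap: 0.0148
finger_force: 49.4
```

```bash
python3 - <<'E'
from h import *
meas()
o=grab(("wrist","side"))
cv2.imwrite("pics/s3.png",cv2.resize(o["side"]["image"][290:420,230:360],None,fx=4,fy=4))
for n in o:
    X=o[n]["X"]
    H=sel(X,(.458,-.3445),.06,.064,.076); print(n,"holder",len(H),cv2.minAreaRect((H[:,:2]*1000).astype(np.float32)))
    q=sel(X,(.458,-.3445),.02,.128,.18); print(len(q),np.median(q,0).round(4) if len(q) else 0)
E
```

```text
t 5.55 pos [ 0.4592 -0.3436  0.2215] psi 0.071 tilt [ 0.0012 -0.0006] cmd [ 0.4583 -0.3442  0.2203  0.0695] F [-0.5 -0.  -0.4] gap 0.0148 ff 49.4 q6 -0.83
wrist holder 3528 ((459.0402526855469, -346.067138671875), (59.985923767089844, 60.72002410888672), 71.8119888305664)
248 [ 0.457  -0.344   0.1522]
side holder 1208 ((456.7674865722656, -345.3631286621094), (62.39756393432617, 59.9942626953125), 71.88140869140625)
106 [ 0.4578 -0.3469  0.1534]
```

View pics/s3.png

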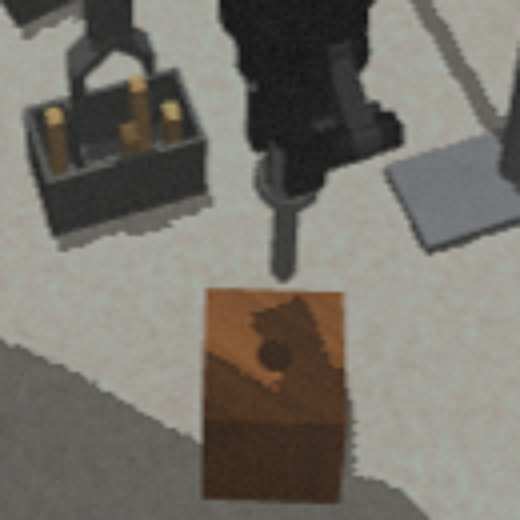

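```bash
cat >> h.py <<'E'
def ray(p,u,v,z):
    f=210/np.tan(np.radians(p["vertical_fov"])/2); d=p["R"].T@np.array([(u-p["cx"])/f,(v-p["cy"])/f,1]); c=-p["R"].T@p["t"]
    return c+d*(z-c[2])/d[2]
def proj(p,X):
    f=210/np.tan(np.radians(p["vertical_fov"])/2); q=p["R"]@np.asarray(X)+p["t"]; return np.array([p["cx"]+f*q[0]/q[2],p["cy"]+f*q[1]/q[2]])
E
python3 - <<'E'
from h import *
o=grab(("wrist","side","top"))
s=o["side"];t=cmd()
print("hole side",ray(s,298.5,378.5,.07),"tip side",ray(s,230+284.5/4-.4,290+275/4-.4,.127), "proj tip",proj(s,[t[0],t[1],.125]))
print("top: hole proj",proj(o["top"],[.4583,-.345,.07]))
wv=o["wrist"]; c=proj(wv,[.4583,-.345,.07]);print("wrist hole at",c, "rod tip",proj(wv,[t[0],t[1],.125]))
u,v=int(c[0]),int(c[1]); I=wv["image"][max(0,v-75):v+75,u-75:u+75]; cv2.imwrite("pics/w3.png",cv2.resize(I,None,fx=4,fy=4)); print(u,v)
E
```

```text
hole side [ 0.45807662 -0.34552717  0.07      ] tip side [ 0.46111716 -0.34307567  0.127     ] proj tip [299.24854363 360.04469396]
top: hole proj [414.30192602 237.34686864]
wrist hole at [278.23816333 197.30885978] rod tip [279.14812486 214.93505569]
278 197
```

View pics/w3.png

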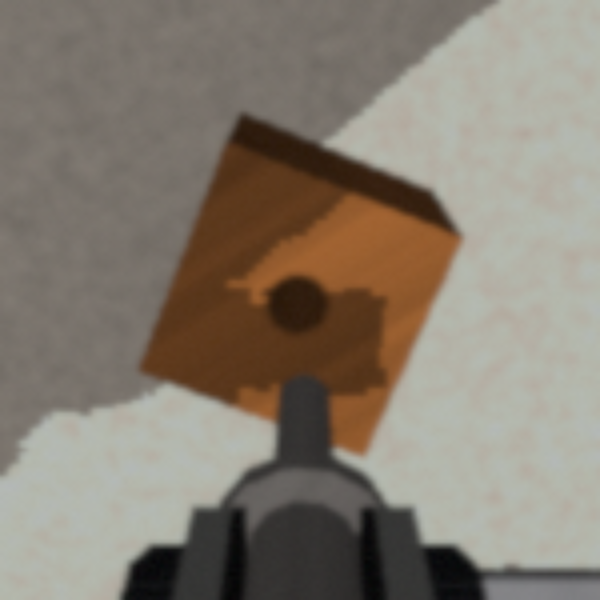

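Wrist crop: the hole is at (297,304) and the rod tip at (303,380), so the rod sits about 2 mm too far in +x and 1.7 mm too far in +y. I correct for that and insert.

```bash
python3 -c "
from h import *
plan([(.4561,-.3459,.175,.07,1),(.4561,-.3459,.14,.07,1)])"
```

```text
0 need 2 [0.003, -0.002, 0.06, 0, 0, -0.0, 1]
1 need 1 [0.0, -0.0, 0.047, 0, 0, -0.0, 1]
```

Emit:
arm_command --motion '[[[0.003,-0.002,0.03,0,0,0,1],[0.003,-0.002,0.06,0,0,0,1],[0.003,-0.002,0.06,0,0,0,1],[0.003,-0.002,0.06,0,0,0,1]]]'

```text
clock: 6.13
tool_pos: [0.4553, -0.3451, 0.1747]
eef_rot: [0.109, -3.138, -0.004]
wrist_force: [0.3, -0.5, -0.8]
finger_gap: 0.0148
finger_force: 49.4
```

Emit:
arm_command --motion '[[[0,0,0.012,0,0,0,1],[0,0,0.024,0,0,0,1],[0,0,0.036,0,0,0,1],[0,0,0.047,0,0,0,1],[0,0,0.047,0,0,0,1]]]'

```text
clock: 6.55
tool_pos: [0.4551, -0.3453, 0.1381]
eef_rot: [0.108, -3.137, -0.004]
wrist_force: [0.3, -0.4, -1.6]
finger_gap: 0.0145
finger_force: 49.4
```

```bash
python3 - <<'E'
from h import *
meas();meas()
o=grab(("side",))
s=o["side"];cv2.imwrite("pics/s4.png",cv2.resize(s["image"][290:420,230:360],None,fx=4,fy=4))
meas()
E
```

```text
t 6.55 pos [ 0.4551 -0.3453  0.1381] psi 0.069 tilt [-0.0024  0.0023] cmd [ 0.4562 -0.3458  0.14    0.0695] F [ 0.3 -0.4 -1.6] gap 0.0145 ff 49.4 q6 -0.83
t 6.55 pos [ 0.4551 -0.3453  0.1381] psi 0.069 tilt [-0.0024  0.0023] cmd [ 0.4562 -0.3458  0.14    0.0695] F [ 0.3 -0.4 -1.6] gap 0.0145 ff 49.4 q6 -0.83
t 6.60 pos [ 0.4554 -0.3455  0.139 ] psi 0.069 tilt [-0.0017  0.0017] cmd [ 0.4562 -0.3458  0.14    0.0695] F [ 0.5  0.3 -1.3] gap 0.0147 ff 49.4 q6 -0.83
```

View pics/s4.png

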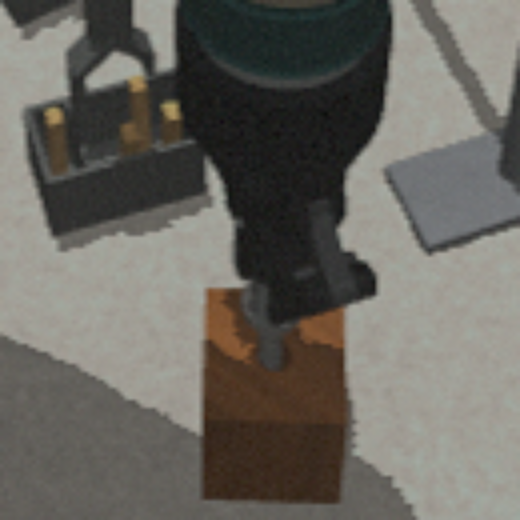

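The rod is in the hole at crop (272,362) with almost no force, so I lower it home and release.

Emit:
arm_command --motion '[[[0,0,0.018,0,0,0,1],[0,0,0.036,0,0,0,1],[0,0,0.051,0,0,0,1],[0,0,0.051,0,0,0,1],[0,0,0.051,0,0,0,1]]]'

```text
clock: 7.02
tool_pos: [0.4559, -0.346, 0.1017]
eef_rot: [0.109, -3.139, -0.001]
wrist_force: [0.1, -0.4, -0.6]
finger_gap: 0.0146
finger_force: 49.6
```

Emit:
arm_command --motion '[[[0,0,0,0,0,0,0.5],[0,0,0,0,0,0,0.4],[0,0,0,0,0,0,0.4],[0,0,0,0,0,0,0.4],[0,0,0,0,0,0,0.4],[0,0,0,0,0,0,0.4]]]'

```text
clock: 7.52
tool_pos: [0.4562, -0.3462, 0.1023]
eef_rot: [-0.109, 3.139, -0.0]
wrist_force: [0.5, 0.1, 0.4]
finger_gap: 0.0513
finger_force: 0.0
```

Emit:
arm_command --motion '[[[0,0,-0.05,0,0,0,0.4],[0,0,-0.1,0,0,0,0.4],[0,0,-0.15,0,0,0,0.4],[0,0,-0.18,0,0,0,0.4],[0,0,-0.18,0,0,0,0.4],[0,0,-0.18,0,0,0,0.4]]]'

```text
clock: 8.02
tool_pos: [0.4571, -0.3471, 0.2393]
eef_rot: [-0.109, 3.136, -0.005]
wrist_force: [0.0, 0.5, 0.7]
finger_gap: 0.0513
finger_force: 0.0
```

```bash
python3 - <<'E'
from h import *
c=cmd(); c[2]=c[2]-.051*.75+.18*.75; json.dump(c,open("cmd.json","w")); meas()
o=grab(("side","top"))
for n in o:
    X=o[n]["X"]
    q=sel(X,(.457,-.346),.025,.08,.13); print(n,"pin",len(q),np.median(q,0).round(4),q.max(0).round(4))
    for c in((.429,-.055),(.425,-.195),(.424,.235)):
        B=sel(X,c,.085,.036,.052);
        if len(B)>3: r=cv2.minAreaRect((B[:,:2]*1000).astype(np.float32)); print("  rim",len(B),np.round(r[0],1),np.round(r[1],1),round(r[2],1))
cv2.imwrite("pics/s5.png",o["side"]["image"])
E
```

```text
t 8.02 pos [ 0.4571 -0.3471  0.2393] psi 0.069 tilt [ 0.0034 -0.0032] cmd [ 0.4562 -0.3458  0.2368  0.0695] F [0.  0.5 0.7] gap 0.0513 ff 0.0 q6 -0.83
side pin 208 [ 0.4546 -0.3503  0.1151] [ 0.464  -0.3378  0.1282]
  rim 436 [428.7 -55.6] [81.8 49.4] 15.5
  rim 485 [ 424.5 -195.8] [81.  48.3] 1.5
  rim 301 [423.  236.8] [82.1 52. ] 23.8
top pin 40 [ 0.4545 -0.3399  0.1081] [ 0.465  -0.3362  0.129 ]
  rim 132 [430.1 -55.1] [80.2 46. ] 15.6
  rim 136 [ 426.  -194.6] [80.3 46.4] 2.0
  rim 152 [424.2 236.2] [80.2 46.6] 22.1
```

The pin is seated, with its top at about 0.127. Next is the caddy nearest the entry.

```bash
cat >> h.py <<'E'
def fetch(x,y,yaw,ybay,via=(),lift=.245,zg=.142):
    e0=w(-.085,-.14);e1=w(0,-.14);m=w(0,(ybay-.14)/2);b=w(0,ybay)
    plan([(x,y,.237,yaw,.4),(x,y,zg,yaw,.4),(x,y,zg,yaw,1),(x,y,lift,yaw,1),*via,(*e0,.24,RY,1),(*e1,.24,RY,1),(*e1,.204,RY,1),(*m,.204,RY,1),(*b,.204,RY,1),(*b,.204,RY,.65),(*b,.29,RY,.65)])
E
python3 -c "
from h import *
fetch(.4252,-.195,.035,.17)"
```

```text
0 need 4 [0.027, 0.203, -0.0, 0, 0, 0.023, 0.4]
1 need 3 [0.0, 0.0, 0.126, 0, 0, -0.0, 0.4]
2 need 0 [0.0, 0.0, 0.0, 0, 0, -0.0, 1]
3 need 3 [0.0, 0.0, -0.137, 0, 0, -0.0, 1]
4 need 3 [-0.131, 0.052, 0.007, 0, 0, -0.023, 1]
5 need 3 [-0.113, -0.0, -0.0, 0, 0, -0.0, 1]
6 need 1 [-0.0, -0.0, 0.048, 0, 0, -0.0, 1]
7 need 4 [0.0, 0.207, -0.0, 0, 0, -0.0, 1]
8 need 4 [0.0, 0.206, -0.0, 0, 0, -0.0, 1]
9 need 0 [0.0, 0.0, -0.0, 0, 0, -0.0, 0.65]
10 need 3 [0.0, 0.0, -0.115, 0, 0, -0.0, 0.65]
```

Emit:
arm_command --motion '[[[0.027,0.203,0,0,0,0.023,0.4],[0.027,0.203,0,0,0,0.023,0.4],[0.027,0.203,0,0,0,0.023,0.4],[0.027,0.203,0,0,0,0.023,0.4],[0.027,0.203,0,0,0,0.023,0.4],[0.027,0.203,0,0,0,0.023,0.4]]]'

```text
clock: 8.62
tool_pos: [0.4239, -0.1938, 0.2352]
eef_rot: [0.058, -3.138, -0.003]
wrist_force: [0.2, 0.1, -0.1]
finger_gap: 0.0513
finger_force: 0.0
```

Emit:
arm_command --motion '[[[0,0,0.05,0,0,0,0.4],[0,0,0.1,0,0,0,0.4],[0,0,0.126,0,0,0,0.4],[0,0,0.126,0,0,0,0.4],[0,0,0.126,0,0,0,0.4]]]'

```text
clock: 9.03
tool_pos: [0.4243, -0.1958, 0.1409]
eef_rot: [0.053, -3.137, -0.003]
wrist_force: [-0.2, -0.2, 0.1]
finger_gap: 0.051
finger_force: 0.0
```

Emit:
arm_command --motion '[[[0,0,0,0,0,0,1],[0,0,0,0,0,0,1],[0,0,0,0,0,0,1],[0,0,0,0,0,0,1],[0,0,0,0,0,0,1],[0,0,0,0,0,0,1]]]' --squeeze 50

```text
clock: 9.53
tool_pos: [0.4267, -0.1963, 0.1442]
eef_rot: [-0.055, 3.138, -0.002]
wrist_force: [0.5, 0.5, 6.5]
finger_gap: 0.0095
finger_force: 50.0
```

Emit:
arm_command --motion '[[[0,0,-0.04,0,0,0,1],[0,0,-0.08,0,0,0,1],[0,0,-0.12,0,0,0,1],[0,0,-0.137,0,0,0,1],[0,0,-0.137,0,0,0,1]]]'

```text
clock: 9.95
tool_pos: [0.4274, -0.1971, 0.2491]
eef_rot: [-0.055, 3.135, -0.007]
wrist_force: [0.6, 0.9, -1.6]
finger_gap: 0.0094
finger_force: 49.2
```

Emit:
arm_command --motion '[[[-0.04,0.017,0.007,0,0,-0.01,1],[-0.08,0.034,0.007,0,0,-0.02,1],[-0.12,0.052,0.007,0,0,-0.023,1],[-0.131,0.052,0.007,0,0,-0.023,1],[-0.131,0.052,0.007,0,0,-0.023,1],[-0.131,0.052,0.007,0,0,-0.023,1]]]'

```text
clock: 10.45
tool_pos: [0.521, -0.1529, 0.2383]
eef_rot: [0.11, -3.136, -0.001]
wrist_force: [0.5, -0.4, -1.7]
finger_gap: 0.0093
finger_force: 49.3
```

```bash
python3 - <<'E'
from h import *
s=state();print(s["tool_pos"].round(4),w(-.085,-.14),s["wrist_force"].round(1),s["finger_gap"])
p=grab(("side",))["side"];X=p["X"];cv2.imwrite("pics/s6.png",cv2.resize(p["image"][190:390,200:400],None,fx=3,fy=3))
c=s["tool_pos"]
B=sel(X,c,.06,.085,.15); print("tub",B[:,2].min(),np.percentile(B[:,2],[2,50,98]),cv2.minAreaRect((B[:,:2]*1000).astype(np.float32)))
E
```

```text
[ 0.521  -0.1529  0.2383] [ 0.52200016 -0.15310228] [ 0.5 -0.4 -1.7] 0.009344176896865924
tub 0.09372035805746011 [0.09649444 0.12753053 0.14894699] ((517.3333740234375, -152.8890380859375), (81.73339080810547, 49.28596496582031), 4.078875541687012)
```

View pics/s6.png

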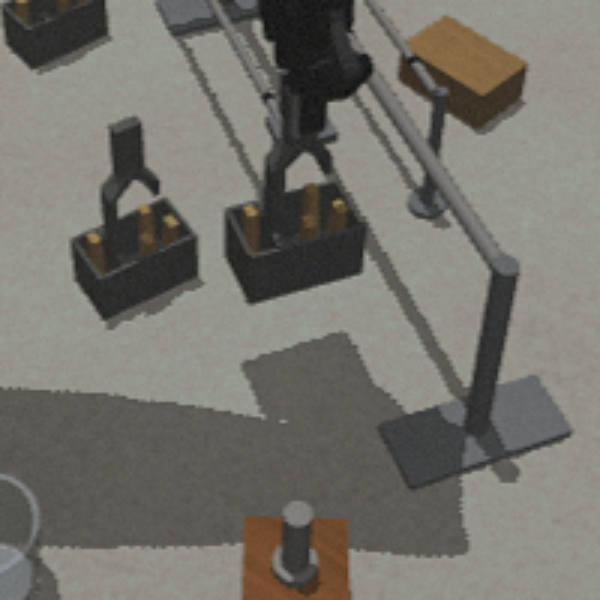

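The caddy is held upright at crop (295,240) with its hook mouth facing the rail, and the pin stands in the block at (297,540). I hook it on.

Emit:
arm_command --motion '[[[-0.02,0,0,0,0,0,1],[-0.04,0,0,0,0,0,1],[-0.06,0,0,0,0,0,1],[-0.08,0,0,0,0,0,1],[-0.1,0,0,0,0,0,1],[-0.113,0,0,0,0,0,1],[-0.113,0,0,0,0,0,1],[-0.113,0,0,0,0,0,1]]]'

```text
clock: 11.17
tool_pos: [0.6057, -0.1478, 0.2397]
eef_rot: [0.108, -3.138, -0.0]
wrist_force: [0.1, -0.3, -1.9]
finger_gap: 0.0093
finger_force: 49.3
```

Emit:
arm_command --motion '[[[0,0,0.016,0,0,0,1],[0,0,0.032,0,0,0,1],[0,0,0.048,0,0,0,1],[0,0,0.048,0,0,0,1],[0,0,0.048,0,0,0,1]]]'

```text
clock: 11.58
tool_pos: [0.6092, -0.1477, 0.2043]
eef_rot: [-0.109, 3.133, -0.001]
wrist_force: [6.5, 0.5, -0.2]
finger_gap: 0.0094
finger_force: 49.8
```

```bash
python3 - <<'E'
from h import *
s=state();print(s["tool_pos"].round(4),w(0,-.14),s["wrist_force"].round(1),s["finger_gap"])
p=grab(("side",))["side"];X=p["X"]
B=sel(X,s["tool_pos"],.06,.045,.115); print("tub",np.percentile(B[:,2],[2,50,98]),cv2.minAreaRect((B[:,:2]*1000).astype(np.float32)))
E
```

```text
[ 0.6092 -0.1477  0.2043] [ 0.606792   -0.14715714] [ 6.5  0.5 -0.2] 0.009372389684104422
tub [0.06194772 0.09095638 0.11361767] ((607.9716796875, -148.130859375), (81.46149444580078, 49.37507247924805), 3.986283302307129)
```

Emit:
arm_command --motion '[[[-0.004,0,0,0,0,0,1],[-0.004,0.02,0,0,0,0,1],[-0.004,0.05,0,0,0,0,1],[-0.004,0.08,0,0,0,0,1],[-0.004,0.11,0,0,0,0,1],[-0.004,0.13,0,0,0,0,1],[-0.004,0.13,0,0,0,0,1]]]'

```text
clock: 12.22
tool_pos: [0.6029, -0.0468, 0.204]
eef_rot: [-0.114, 3.139, 0.005]
wrist_force: [2.1, 2.7, 1.1]
finger_gap: 0.0094
finger_force: 50.1
```

```bash
python3 - <<'E'
from h import *
s=state();print(s["tool_pos"].round(4),w(.003,-.0425),s["wrist_force"].round(1),s["moment"].round(2),s["finger_gap"])
p=grab(("side",))["side"];X=p["X"];cv2.imwrite("pics/s7.png",cv2.resize(p["image"][150:350,230:430],None,fx=3,fy=3))
B=sel(X,s["tool_pos"],.06,.045,.115); print("tub",np.percentile(B[:,2],[2,50,98]),cv2.minAreaRect((B[:,:2]*1000).astype(np.float32)))
E
```

```text
[ 0.6029 -0.0468  0.204 ] [ 0.60296522 -0.04968609] [2.1 2.7 1.1] [ 0.65 -0.53  0.05] 0.009401037115175565
tub [0.06204285 0.08707966 0.11354448] ((610.6735229492188, -46.557167053222656), (101.9674072265625, 50.39563751220703), 6.328018665313721)
```

View pics/s7.png

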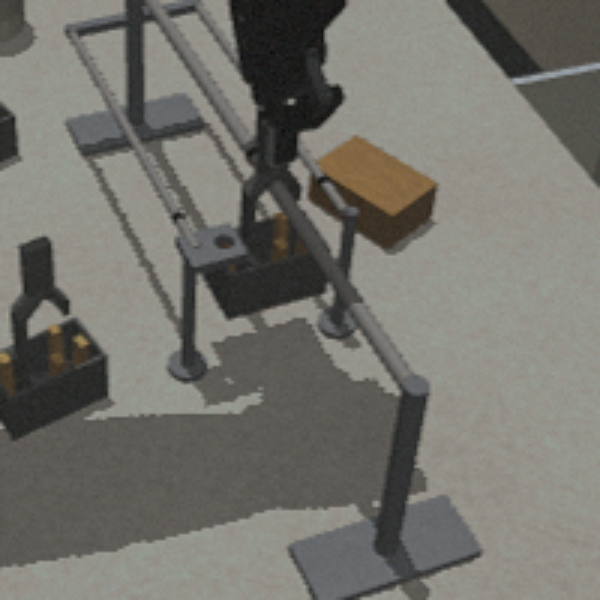

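The caddy hangs astride the rail and its tub is passing under the lug, so I keep sliding.

Emit:
arm_command --motion '[[[0,0.02,0,0,0,0,1],[0,0.05,0,0,0,0,1],[0,0.08,0,0,0,0,1],[0,0.11,0,0,0,0,1],[0,0.14,0,0,0,0,1],[0,0.14,0,0,0,0,1]]]'

```text
clock: 12.77
tool_pos: [0.5956, 0.0579, 0.204]
eef_rot: [-0.112, 3.139, 0.004]
wrist_force: [3.6, 2.6, 1.9]
finger_gap: 0.0094
finger_force: 50.1
```

Emit:
arm_command --motion '[[[0,0.02,0,0,0,0,1],[0,0.05,0,0,0,0,1],[0,0.08,0,0,0,0,1],[0,0.11,0,0,0,0,1],[0,0.143,0,0,0,0,1],[0,0.143,0,0,0,0,1],[0,0.143,0,0,0,0,1]]]'

```text
clock: 13.35
tool_pos: [0.5883, 0.163, 0.2039]
eef_rot: [0.111, -3.14, -0.003]
wrist_force: [0.9, 1.8, 2.0]
finger_gap: 0.0091
finger_force: 50.2
```

```bash
python3 - <<'E'
from h import *
s=state();print(s["tool_pos"].round(4),w(.003,.17),s["wrist_force"].round(1),s["moment"].round(2),s["finger_gap"])
E
```

```text
[0.5883 0.163  0.2039] [0.58810237 0.1622935 ] [0.9 1.8 2. ] [ 0.65 -0.43  0.  ] 0.009131240583882604
```

Release, rise and check. I also re-measure the other caddies.

Emit:
arm_command --motion '[[[0,0,0,0,0,0,0.65],[0,0,0,0,0,0,0.65],[0,0,0,0,0,0,0.65],[0,0,0,0,0,0,0.65],[0,0,0,0,0,0,0.65]]]'

```text
clock: 13.77
tool_pos: [0.588, 0.1609, 0.2036]
eef_rot: [0.107, -3.139, 0.001]
wrist_force: [0.1, -0.1, -0.0]
finger_gap: 0.0301
finger_force: 0.0
```

Emit:
arm_command --motion '[[[0,0,-0.04,0,0,0,0.65],[0,0,-0.08,0,0,0,0.65],[0,0,-0.115,0,0,0,0.65],[0,0,-0.115,0,0,0,0.65],[0,0,-0.115,0,0,0,0.65]]]'

```text
clock: 14.18
tool_pos: [0.5896, 0.1616, 0.2927]
eef_rot: [-0.108, 3.135, 0.001]
wrist_force: [0.1, -0.4, -0.1]
finger_gap: 0.0299
finger_force: 0.0
```

```bash
cat >> h.py <<'E'
def rails(P): # world -> rail
    d=P[:,:2]-C; c,s=np.cos(RY),np.sin(RY); return np.c_[d[:,0]*c+d[:,1]*s,-d[:,0]*s+d[:,1]*c,P[:,2]]
def standing(cs,names=("side","top")):
    for n,p in grab(names).items():
        for c in cs:
            B=sel(p["X"],c,.085,.036,.052)
            if len(B)>3: r=cv2.minAreaRect((B[:,:2]*1000).astype(np.float32)); print(n,"rim",len(B),np.round(r[0],1),np.round(r[1],1),round(r[2],1))
        P=rails(p["X"][np.isfinite(p["X"][...,0])]); T=P[(abs(P[:,0])<.03)&(abs(P[:,1])<.24)&(P[:,2]>.18)&(P[:,2]<.225)]
        y=np.sort(T[:,1])
        for g in np.split(y,np.where(np.diff(y)>.012)[0]+1):
            t=T[(T[:,1]>=g[0])&(T[:,1]<=g[-1])] if len(g) else []
            if len(t)>8: print("  hung tab",len(t),np.median(t,0).round(4),"ztop %.3f"%t[:,2].max())
E
python3 - <<'E'
from h import *
c=cmd(); R=frame(c[3]); c[:3]=(np.array(c[:3])+R@np.array([-.003,0,0])).tolist(); json.dump(c,open("cmd.json","w")); meas()
standing(((.429,-.055),(.424,.235)))
E
```

```text
t 14.18 pos [0.5896 0.1616 0.2927] psi 0.069 tilt [0.0046 0.0005] cmd [0.5883 0.1622 0.29   0.0695] F [ 0.1 -0.4 -0.1] gap 0.0299 ff 0.0 q6 0.09
side rim 435 [429.3 -55.8] [82.4 50.1] 15.3
side rim 299 [423.  235.3] [81.  51.8] 22.0
  hung tab 159 [-1.000e-04  1.666e-01  2.019e-01] ztop 0.222
top rim 128 [430.2 -55.4] [80.  46.7] 15.4
```

```bash
sed -i 's/e1=w(0,-.14)/e1=w(.0025,-.14)/; s/m=w(0,/m=w(.0025,/; s/b=w(0,ybay)/b=w(.0025,ybay)/' h.py; python3 -c "
from h import *
fetch(.4297,-.0555,.27,.11,via=[(.44,-.153,.24,.07,1)])"
```

```text
0 need 7 [0.231, -0.275, 0.071, 0, 0, -0.134, 0.4]
1 need 3 [0.0, 0.0, 0.126, 0, 0, 0.0, 0.4]
2 need 0 [0.0, 0.0, 0.0, 0, 0, 0.0, 1]
3 need 3 [0.0, 0.0, -0.137, 0, 0, 0.0, 1]
4 need 3 [0.022, -0.129, 0.007, 0, 0, 0.134, 1]
5 need 2 [-0.109, -0.007, -0.0, 0, 0, -0.0, 1]
6 need 3 [-0.117, -0.0, -0.0, 0, 0, -0.0, 1]
7 need 1 [-0.0, -0.0, 0.048, 0, 0, -0.0, 1]
8 need 3 [-0.0, 0.166, -0.0, 0, 0, -0.0, 1]
9 need 3 [0.0, 0.167, -0.0, 0, 0, -0.0, 1]
10 need 0 [0.0, -0.0, -0.0, 0, 0, -0.0, 0.65]
11 need 3 [0.0, -0.0, -0.115, 0, 0, -0.0, 0.65]
```

Emit:
arm_command --motion '[[[0.231,-0.275,0.071,0,0,-0.134,0.4],[0.231,-0.275,0.071,0,0,-0.134,0.4],[0.231,-0.275,0.071,0,0,-0.134,0.4],[0.231,-0.275,0.071,0,0,-0.134,0.4],[0.231,-0.275,0.071,0,0,-0.134,0.4],[0.231,-0.275,0.071,0,0,-0.134,0.4],[0.231,-0.275,0.071,0,0,-0.134,0.4],[0.231,-0.275,0.071,0,0,-0.134,0.4]]]'

```text
clock: 14.95
tool_pos: [0.4245, -0.0578, 0.2338]
eef_rot: [0.414, -3.106, -0.002]
wrist_force: [0.1, 0.1, 0.1]
finger_gap: 0.0518
finger_force: 0.0
```

Emit:
arm_command --motion '[[[0,0,0,0,0,0,0.4],[0,0,0.05,0,0,0,0.4],[0,0,0.1,0,0,0,0.4],[0,0,0.126,0,0,0,0.4],[0,0,0.126,0,0,0,0.4],[0,0,0.126,0,0,0,0.4]]]'

```text
clock: 15.45
tool_pos: [0.429, -0.0549, 0.1414]
eef_rot: [0.425, -3.109, -0.003]
wrist_force: [-0.0, 0.1, 0.2]
finger_gap: 0.0514
finger_force: 0.0
```

Emit:
arm_command --motion '[[[0,0,0,0,0,0,1],[0,0,0,0,0,0,1],[0,0,0,0,0,0,1],[0,0,0,0,0,0,1],[0,0,0,0,0,0,1],[0,0,0,0,0,0,1]]]'

```text
clock: 15.95
tool_pos: [0.4315, -0.0562, 0.1443]
eef_rot: [-0.423, 3.109, -0.001]
wrist_force: [0.5, 0.4, 5.4]
finger_gap: 0.0093
finger_force: 49.5
```

Emit:
arm_command --motion '[[[0,0,-0.04,0,0,0,1],[0,0,-0.08,0,0,0,1],[0,0,-0.12,0,0,0,1],[0,0,-0.137,0,0,0,1],[0,0,-0.137,0,0,0,1]]]'

```text
clock: 16.37
tool_pos: [0.4321, -0.0568, 0.2491]
eef_rot: [-0.422, 3.106, -0.005]
wrist_force: [-0.2, -0.0, -0.9]
finger_gap: 0.0091
finger_force: 49.1
```

Emit:
arm_command --motion '[[[0.01,-0.04,0.007,0,0,0.05,1],[0.02,-0.08,0.007,0,0,0.1,1],[0.022,-0.12,0.007,0,0,0.134,1],[0.022,-0.129,0.007,0,0,0.134,1],[0.022,-0.129,0.007,0,0,0.134,1]]]'

```text
clock: 16.78
tool_pos: [0.4393, -0.155, 0.2385]
eef_rot: [0.104, -3.138, -0.001]
wrist_force: [-0.3, 0.8, -0.8]
finger_gap: 0.0092
finger_force: 49.5
```

Emit:
arm_command --motion '[[[-0.04,-0.007,0,0,0,0,1],[-0.08,-0.007,0,0,0,0,1],[-0.109,-0.007,0,0,0,0,1],[-0.109,-0.007,0,0,0,0,1],[-0.109,-0.007,0,0,0,0,1]]]'

```text
clock: 17.2
tool_pos: [0.5213, -0.1517, 0.2386]
eef_rot: [0.112, -3.137, -0.002]
wrist_force: [-0.2, 1.2, -1.4]
finger_gap: 0.0091
finger_force: 49.5
```

```bash
python3 - <<'E'
from h import *
s=state();print(s["tool_pos"].round(4),w(-.085,-.14),s["wrist_force"].round(1),s["finger_gap"])
p=grab(("side",))["side"];X=p["X"]
B=sel(X,s["tool_pos"],.06,.085,.15); print("tub",np.percentile(B[:,2],[2,50,98]),cv2.minAreaRect((B[:,:2]*1000).astype(np.float32)))
E
```

```text
[ 0.5213 -0.1517  0.2386] [ 0.52200016 -0.15310228] [-0.2  1.2 -1.4] 0.009109133684089325
tub [0.09670094 0.12759277 0.14896329] ((517.83642578125, -151.708740234375), (80.826171875, 49.48655700683594), 3.91344952583313)
```

Its pose matches the first caddy's, so I hook and slide it.

Emit:
arm_command --motion '[[[-0.02,0,0,0,0,0,1],[-0.04,0,0,0,0,0,1],[-0.06,0,0,0,0,0,1],[-0.08,0,0,0,0,0,1],[-0.1,0,0,0,0,0,1],[-0.117,0,0,0,0,0,1],[-0.117,0,0,0,0,0,1],[-0.117,0,0,0,0,0,1]]]'

```text
clock: 17.92
tool_pos: [0.6079, -0.1465, 0.2395]
eef_rot: [0.109, -3.137, -0.001]
wrist_force: [-0.6, -0.2, -1.5]
finger_gap: 0.0094
finger_force: 49.5
```

Emit:
arm_command --motion '[[[0,0,0.016,0,0,0,1],[0,0,0.032,0,0,0,1],[0,0,0.048,0,0,0,1],[0,0,0.048,0,0,0,1],[0,0,0.048,0,0,0,1]]]'

```text
clock: 18.33
tool_pos: [0.61, -0.147, 0.2041]
eef_rot: [-0.109, 3.136, 0.0]
wrist_force: [2.4, 0.4, 2.2]
finger_gap: 0.0089
finger_force: 50.1
```

Emit:
arm_command --motion '[[[0,0.02,0,0,0,0,1],[0,0.05,0,0,0,0,1],[0,0.08,0,0,0,0,1],[0,0.11,0,0,0,0,1],[0,0.14,0,0,0,0,1],[0,0.166,0,0,0,0,1],[0,0.166,0,0,0,0,1]]]'

```text
clock: 18.92
tool_pos: [0.601, -0.0193, 0.2043]
eef_rot: [-0.114, 3.137, 0.005]
wrist_force: [2.9, 3.6, 1.9]
finger_gap: 0.0094
finger_force: 50.1
```

Emit:
arm_command --motion '[[[0,0.02,0,0,0,0,1],[0,0.05,0,0,0,0,1],[0,0.08,0,0,0,0,1],[0,0.11,0,0,0,0,1],[0,0.14,0,0,0,0,1],[0,0.167,0,0,0,0,1],[0,0.167,0,0,0,0,1],[0,0.167,0,0,0,0,1]]]'

```text
clock: 19.58
tool_pos: [0.5923, 0.1043, 0.2043]
eef_rot: [-0.112, 3.137, 0.004]
wrist_force: [4.1, 3.4, 2.4]
finger_gap: 0.0092
finger_force: 50.1
```

Emit:
arm_command --motion '[[[0,0,0,0,0,0,0.65],[0,0,0,0,0,0,0.65],[0,0,0,0,0,0,0.65],[0,0,0,0,0,0,0.65],[0,0,0,0,0,0,0.65]]]'

```text
clock: 20.0
tool_pos: [0.5912, 0.1013, 0.2034]
eef_rot: [0.107, -3.138, 0.001]
wrist_force: [0.8, -0.6, 0.4]
finger_gap: 0.0299
finger_force: 0.0
```

Emit:
arm_command --motion '[[[0,0,-0.04,0,0,0,0.65],[0,0,-0.08,0,0,0,0.65],[0,0,-0.115,0,0,0,0.65],[0,0,-0.115,0,0,0,0.65],[0,0,-0.115,0,0,0,0.65]]]'

```text
clock: 20.42
tool_pos: [0.5931, 0.1017, 0.2925]
eef_rot: [-0.108, 3.135, -0.0]
wrist_force: [-0.7, -0.2, -1.0]
finger_gap: 0.0299
finger_force: 0.0
```

```bash
python3 - <<'E'
from h import *
meas()
standing(((.424,.235),))
E
```

```text
t 20.42 pos [0.5931 0.1017 0.2925] psi 0.069 tilt [0.0043 0.0001] cmd [0.5918 0.1024 0.29   0.0695] F [-0.7 -0.2 -1. ] gap 0.0299 ff 0.0 q6 -0.01
side rim 289 [424.  235.5] [83. 53.] 21.9
  hung tab 161 [-2.000e-04  1.077e-01  2.027e-01] ztop 0.220
  hung tab 157 [-0.      0.1667  0.2012] ztop 0.221
```

```bash
python3 -c "
from h import *
fetch(.424,.2358,.384,.045,via=[(.42,.04,.245,.2,1),(.44,-.153,.24,.07,1)])"
```

```text
0 need 6 [0.211, 0.193, 0.071, 0, 0, -0.21, 0.4]
1 need 3 [-0.0, -0.0, 0.126, 0, 0, 0.0, 0.4]
2 need 0 [-0.0, -0.0, 0.0, 0, 0, 0.0, 1]
3 need 3 [-0.0, -0.0, -0.137, 0, 0, 0.0, 1]
4 need 5 [0.103, -0.24, 0.0, 0, 0, 0.123, 1]
5 need 5 [0.025, -0.258, 0.007, 0, 0, 0.087, 1]
6 need 2 [-0.109, -0.007, -0.0, 0, 0, -0.0, 1]
7 need 3 [-0.117, -0.0, -0.0, 0, 0, -0.0, 1]
8 need 1 [0.0, -0.0, 0.048, 0, 0, -0.0, 1]
9 need 3 [0.0, 0.123, -0.0, 0, 0, -0.0, 1]
10 need 3 [0.0, 0.123, -0.0, 0, 0, -0.0, 1]
11 need 0 [0.0, 0.0, -0.0, 0, 0, -0.0, 0.65]
12 need 3 [0.0, 0.0, -0.115, 0, 0, -0.0, 0.65]
```

Emit:
arm_command --motion '[[[0.05,0.05,0,0,0,-0.05,0.4],[0.1,0.1,0.02,0,0,-0.1,0.4],[0.211,0.193,0.071,0,0,-0.21,0.4],[0.211,0.193,0.071,0,0,-0.21,0.4],[0.211,0.193,0.071,0,0,-0.21,0.4],[0.211,0.193,0.071,0,0,-0.21,0.4],[0.211,0.193,0.071,0,0,-0.21,0.4],[0.211,0.193,0.071,0,0,-0.21,0.4]]]'

```text
clock: 21.18
tool_pos: [0.4229, 0.2353, 0.2357]
eef_rot: [0.602, -3.081, 0.002]
wrist_force: [0.5, 0.1, -0.2]
finger_gap: 0.0508
finger_force: 0.0
```

```bash
python3 - <<'E'
from h import *
s=state(); print(s["tool_pos"].round(4),s["finger_gap"])
p=grab(("side",))["side"]; B=sel(p["X"],(.424,.2358),.085,.036,.052); print(len(B), cv2.minAreaRect((B[:,:2]*1000).astype(np.float32)))
E
```

```text
[0.4229 0.2353 0.2357] 0.05084064955904681
297 ((423.82391357421875, 234.34689331054688), (82.26338195800781, 51.06971740722656), 21.561607360839844)
```

Emit:
arm_command --motion '[[[0,0,0.05,0,0,0,0.4],[0,0,0.1,0,0,0,0.4],[0,0,0.126,0,0,0,0.4],[0,0,0.126,0,0,0,0.4],[0,0,0.126,0,0,0,0.4]]]'

```text
clock: 21.65
tool_pos: [0.4246, 0.2345, 0.142]
eef_rot: [0.596, -3.083, 0.001]
wrist_force: [0.9, 0.4, 0.5]
finger_gap: 0.051
finger_force: 0.0
```

Emit:
arm_command --motion '[[[0,0,0,0,0,0,1],[0,0,0,0,0,0,1],[0,0,0,0,0,0,1],[0,0,0,0,0,0,1],[0,0,0,0,0,0,1],[0,0,0,0,0,0,1]]]'

```text
clock: 22.15
tool_pos: [0.4258, 0.2362, 0.1445]
eef_rot: [-0.599, 3.079, 0.001]
wrist_force: [1.2, -0.1, 5.4]
finger_gap: 0.0092
finger_force: 49.8
```

Emit:
arm_command --motion '[[[0,0,-0.04,0,0,0,1],[0,0,-0.08,0,0,0,1],[0,0,-0.12,0,0,0,1],[0,0,-0.137,0,0,0,1],[0,0,-0.137,0,0,0,1]]]'

```text
clock: 22.57
tool_pos: [0.4262, 0.2365, 0.2493]
eef_rot: [-0.599, 3.076, 0.002]
wrist_force: [-0.1, 0.6, -1.0]
finger_gap: 0.0093
finger_force: 49.0
```

Emit:
arm_command --motion '[[[0.017,-0.04,0,0,0,0.02,1],[0.034,-0.08,0,0,0,0.04,1],[0.05,-0.12,0,0,0,0.06,1],[0.07,-0.16,0,0,0,0.08,1],[0.086,-0.2,0,0,0,0.1,1],[0.103,-0.24,0,0,0,0.123,1],[0.103,-0.24,0,0,0,0.123,1]]]'

```text
clock: 23.15
tool_pos: [0.4185, 0.0354, 0.2436]
eef_rot: [0.302, -3.124, 0.004]
wrist_force: [0.0, 0.5, -1.4]
finger_gap: 0.0095
finger_force: 49.8
```

Emit:
arm_command --motion '[[[0.004,-0.043,0.007,0,0,0.015,1],[0.008,-0.086,0.007,0,0,0.03,1],[0.012,-0.129,0.007,0,0,0.045,1],[0.016,-0.172,0.007,0,0,0.06,1],[0.02,-0.215,0.007,0,0,0.075,1],[0.025,-0.258,0.007,0,0,0.087,1],[0.025,-0.258,0.007,0,0,0.087,1]]]'

```text
clock: 23.73
tool_pos: [0.4403, -0.1579, 0.2387]
eef_rot: [0.1, -3.139, 0.004]
wrist_force: [1.2, -0.4, -0.6]
finger_gap: 0.0092
finger_force: 50.1
```

Emit:
arm_command --motion '[[[-0.04,-0.007,0,0,0,0,1],[-0.08,-0.007,0,0,0,0,1],[-0.109,-0.007,0,0,0,0,1],[-0.109,-0.007,0,0,0,0,1],[-0.109,-0.007,0,0,0,0,1]]]'

```text
clock: 24.15
tool_pos: [0.5217, -0.1522, 0.2383]
eef_rot: [0.111, -3.137, -0.002]
wrist_force: [0.0, 0.4, -0.8]
finger_gap: 0.0094
finger_force: 50.1
```

```bash
python3 - <<'E'
from h import *
s=state();print(s["tool_pos"].round(4),w(-.085,-.14),s["wrist_force"].round(1),s["finger_gap"])
p=grab(("side",))["side"];X=p["X"]
B=sel(X,s["tool_pos"],.06,.085,.15); print("tub",np.percentile(B[:,2],[2,50,98]),cv2.minAreaRect((B[:,:2]*1000).astype(np.float32)))
E
```

```text
[ 0.5217 -0.1522  0.2383] [ 0.52200016 -0.15310228] [ 0.   0.4 -0.8] 0.009359521348342387
tub [0.09598094 0.12704928 0.1483276 ] ((518.7745361328125, -152.12203979492188), (81.72137451171875, 50.356361389160156), 3.204939603805542)
```

Emit:
arm_command --motion '[[[-0.02,0,0,0,0,0,1],[-0.04,0,0,0,0,0,1],[-0.06,0,0,0,0,0,1],[-0.08,0,0,0,0,0,1],[-0.1,0,0,0,0,0,1],[-0.117,0,0,0,0,0,1],[-0.117,0,0,0,0,0,1],[-0.117,0,0,0,0,0,1]]]'

```text
clock: 24.87
tool_pos: [0.6081, -0.1467, 0.2393]
eef_rot: [0.109, -3.137, -0.001]
wrist_force: [-1.2, 0.3, -0.4]
finger_gap: 0.0091
finger_force: 50.1
```

Emit:
arm_command --motion '[[[0,0,0.016,0,0,0,1],[0,0,0.032,0,0,0,1],[0,0,0.048,0,0,0,1],[0,0,0.048,0,0,0,1],[0,0,0.048,0,0,0,1]]]'

```text
clock: 25.28
tool_pos: [0.6099, -0.1471, 0.2043]
eef_rot: [-0.108, 3.137, 0.0]
wrist_force: [2.4, 1.3, 3.3]
finger_gap: 0.0094
finger_force: 50.9
```

Emit:
arm_command --motion '[[[0,0.02,0,0,0,0,1],[0,0.05,0,0,0,0,1],[0,0.08,0,0,0,0,1],[0,0.11,0,0,0,0,1],[0,0.123,0,0,0,0,1],[0,0.123,0,0,0,0,1]]]'

```text
clock: 25.78
tool_pos: [0.6033, -0.0529, 0.2044]
eef_rot: [-0.113, 3.137, 0.004]
wrist_force: [2.5, 4.0, 4.4]
finger_gap: 0.0091
finger_force: 51.0
```

Emit:
arm_command --motion '[[[0,0.02,0,0,0,0,1],[0,0.05,0,0,0,0,1],[0,0.08,0,0,0,0,1],[0,0.11,0,0,0,0,1],[0,0.123,0,0,0,0,1],[0,0.123,0,0,0,0,1],[0,0.123,0,0,0,0,1]]]'

```text
clock: 26.37
tool_pos: [0.597, 0.0383, 0.2044]
eef_rot: [-0.11, 3.139, 0.007]
wrist_force: [2.5, 5.6, 5.6]
finger_gap: 0.0095
finger_force: 51.1
```

Emit:
arm_command --motion '[[[0,0,0,0,0,0,0.65],[0,0,0,0,0,0,0.65],[0,0,0,0,0,0,0.65],[0,0,0,0,0,0,0.65],[0,0,0,0,0,0,0.65]]]'

```text
clock: 26.78
tool_pos: [0.5957, 0.0362, 0.2032]
eef_rot: [0.107, -3.138, 0.0]
wrist_force: [0.4, -0.4, -0.4]
finger_gap: 0.0299
finger_force: 0.0
```

Emit:
arm_command --motion '[[[0,0,-0.04,0,0,0,0.65],[0,0,-0.08,0,0,0,0.65],[0,0,-0.115,0,0,0,0.65],[0,0,-0.115,0,0,0,0.65],[0,0,-0.115,0,0,0,0.65]]]'

```text
clock: 27.2
tool_pos: [0.5977, 0.0365, 0.2925]
eef_rot: [-0.108, 3.136, -0.001]
wrist_force: [0.6, -0.8, -0.9]
finger_gap: 0.0299
finger_force: 0.0
```

```bash
python3 - <<'E'
from h import *
meas()
standing(())
plan([(.52,-.15,.29,.07,.4),(.456,-.346,.237,.07,.4)])
E
```

```text
t 27.20 pos [0.5977 0.0365 0.2925] psi 0.069 tilt [ 0.0042 -0.0004] cmd [0.5965 0.0372 0.29   0.0695] F [ 0.6 -0.8 -0.9] gap 0.0299 ff 0.0 q6 -0.12
  hung tab 173 [-0.0004  0.0416  0.2038] ztop 0.220
  hung tab 161 [-0.0004  0.1075  0.2026] ztop 0.221
  hung tab 154 [0.0004 0.1662 0.2024] ztop 0.222
  hung tab 56 [-0.0017  0.1701  0.2154] ztop 0.223
0 need 5 [0.119, -0.242, 0.0, 0, 0, -0.0, 0.4]
1 need 6 [0.103, -0.255, 0.071, 0, 0, -0.0, 0.4]
```

All three hang at rail y of about 0.045, 0.11 and 0.17. Now I fetch the pin.

Emit:
arm_command --motion '[[[0.119,-0.242,0,0,0,0,0.65],[0.119,-0.242,0,0,0,0,0.65],[0.119,-0.242,0,0,0,0,0.65],[0.119,-0.242,0,0,0,0,0.4],[0.119,-0.242,0,0,0,0,0.4],[0.119,-0.242,0,0,0,0,0.4],[0.119,-0.242,0,0,0,0,0.4]]]'

```text
clock: 27.88
tool_pos: [0.5183, -0.1516, 0.2884]
eef_rot: [0.103, -3.137, -0.003]
wrist_force: [0.0, -0.3, 0.3]
finger_gap: 0.0511
finger_force: 0.0
```

Emit:
arm_command --motion '[[[0.103,-0.255,0,0,0,0,0.4],[0.103,-0.255,0,0,0,0,0.4],[0.103,-0.255,0.03,0,0,0,0.4],[0.103,-0.255,0.071,0,0,0,0.4],[0.103,-0.255,0.071,0,0,0,0.4],[0.103,-0.255,0.071,0,0,0,0.4],[0.103,-0.255,0.071,0,0,0,0.4],[0.103,-0.255,0.071,0,0,0,0.4]]]'

```text
clock: 28.55
tool_pos: [0.4562, -0.3451, 0.2359]
eef_rot: [0.109, -3.138, -0.005]
wrist_force: [-0.5, -0.1, 0.1]
finger_gap: 0.051
finger_force: 0.0
```

```bash
python3 - <<'E'
from h import *
meas()
o=grab(("wrist","top"))
for n in o:
    q=sel(o[n]["X"],(.456,-.346),.03,.119,.132); print(n,len(q),np.median(q,0).round(4),cv2.minEnclosingCircle((q[:,:2]*1000).astype(np.float32)))
wv=o["wrist"];c=proj(wv,[.456,-.346,.125]);print(c)
u,v=map(int,c);cv2.imwrite("pics/w8.png",cv2.resize(wv["image"][v-60:v+60,u-60:u+60],None,fx=4,fy=4))
standing((),("top",))
E
```

```text
t 28.55 pos [ 0.4562 -0.3451  0.2359] psi 0.070 tilt [-0.0016  0.0029] cmd [ 0.4563 -0.3462  0.2368  0.0695] F [-0.5 -0.1  0.1] gap 0.0510 ff 0.0 q6 -0.83
wrist 305 [ 0.4573 -0.3465  0.1252] ((458.1897277832031, -346.6075439453125), 8.035951614379883)
top 19 [ 0.4548 -0.3439  0.1254] ((457.19287109375, -344.2156677246094), 7.8861894607543945)
[277.74147782 211.10455173]
  hung tab 47 [-0.0035  0.0468  0.217 ] ztop 0.223
  hung tab 49 [-0.0007  0.1117  0.2171] ztop 0.221
  hung tab 54 [-0.0017  0.17    0.2155] ztop 0.222
```

View pics/w8.png

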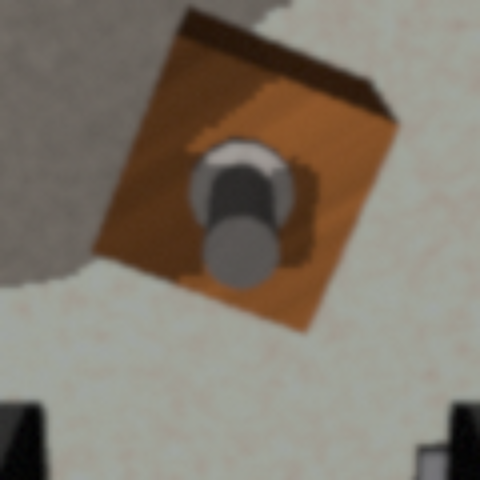

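Wrist crop: the pin stands in the block with its top at (241,250) and its flange on the wood. I grip it at (0.458, -0.346).

```bash
python3 -c "
from h import *
plan([(.458,-.346,.101,.07,.4),(.458,-.346,.101,.07,1),(.458,-.346,.24,.07,1),(.51,-.2,.28,.07,1),(.5632,-.0555,.265,.07,1)])"
```

```text
0 need 4 [-0.002, 0.0, 0.181, 0, 0, -0.0, 0.4]
1 need 0 [-0.0, 0.0, 0.0, 0, 0, -0.0, 1]
2 need 4 [-0.0, 0.0, -0.185, 0, 0, -0.0, 1]
3 need 4 [-0.083, 0.189, -0.054, 0, 0, -0.0, 1]
4 need 4 [-0.084, 0.188, 0.02, 0, 0, -0.0, 1]
```

Emit:
arm_command --motion '[[[-0.002,0,0.05,0,0,0,0.4],[-0.002,0,0.1,0,0,0,0.4],[-0.002,0,0.15,0,0,0,0.4],[-0.002,0,0.181,0,0,0,0.4],[-0.002,0,0.181,0,0,0,0.4],[-0.002,0,0.181,0,0,0,0.4]]]'

```text
clock: 29.2
tool_pos: [0.4578, -0.3448, 0.1011]
eef_rot: [0.112, -3.138, -0.003]
wrist_force: [-0.0, -0.8, -0.1]
finger_gap: 0.0513
finger_force: 0.0
```

Emit:
arm_command --motion '[[[0,0,0,0,0,0,1],[0,0,0,0,0,0,1],[0,0,0,0,0,0,1],[0,0,0,0,0,0,1],[0,0,0,0,0,0,1],[0,0,0,0,0,0,1],[0,0,0,0,0,0,1]]]'

```text
clock: 29.78
tool_pos: [0.4594, -0.3476, 0.1041]
eef_rot: [-0.109, 3.136, -0.004]
wrist_force: [0.1, 1.6, 7.2]
finger_gap: 0.0152
finger_force: 48.5
```

Emit:
arm_command --motion '[[[0,0,-0.03,0,0,0,1],[0,0,-0.06,0,0,0,1],[0,0,-0.1,0,0,0,1],[0,0,-0.15,0,0,0,1],[0,0,-0.185,0,0,0,1],[0,0,-0.185,0,0,0,1]]]'

```text
clock: 30.28
tool_pos: [0.4608, -0.3496, 0.2481]
eef_rot: [-0.108, 3.13, -0.016]
wrist_force: [1.4, -0.1, -0.5]
finger_gap: 0.0148
finger_force: 49.4
```

Emit:
arm_command --motion '[[[-0.02,0.04,-0.054,0,0,0,1],[-0.04,0.08,-0.054,0,0,0,1],[-0.06,0.13,-0.054,0,0,0,1],[-0.083,0.17,-0.054,0,0,0,1],[-0.083,0.189,-0.054,0,0,0,1],[-0.083,0.189,-0.054,0,0,0,1]]]'

```text
clock: 30.78
tool_pos: [0.5097, -0.1977, 0.2804]
eef_rot: [0.115, -3.139, -0.002]
wrist_force: [-0.1, -0.4, -1.0]
finger_gap: 0.0148
finger_force: 49.3
```

Emit:
arm_command --motion '[[[-0.02,0.045,0,0,0,0,1],[-0.04,0.09,0,0,0,0,1],[-0.06,0.135,0,0,0,0,1],[-0.084,0.188,0.01,0,0,0,1],[-0.084,0.188,0.02,0,0,0,1],[-0.084,0.188,0.02,0,0,0,1],[-0.084,0.188,0.02,0,0,0,1],[-0.084,0.188,0.02,0,0,0,1]]]'

```text
clock: 31.45
tool_pos: [0.5627, -0.0573, 0.2654]
eef_rot: [0.106, -3.139, 0.001]
wrist_force: [-0.3, 0.4, 0.2]
finger_gap: 0.015
finger_force: 49.4
```

```bash
python3 - <<'E'
from h import *
meas()
o=grab(("wrist","side"));c=cmd()
for n,k in(("wrist",70),("side",50)):
    p=o[n];h=proj(p,[*c[:2],.123]);t=proj(p,[*c[:2],c[2]-.095]);u,v=map(int,h if n=="side" else (h+t)/2);v=v-10 if n=="side" else v
    print(n,"hole exp in crop",(h-[u-k,v-k]+.5)*4-.5,"tip exp",(t-[u-k,v-k]+.5)*4-.5, "origin",u-k,v-k)
    np.save("pics/"+n+".npy",np.array([u-k,v-k]))
    cv2.imwrite(f"pics/{n}9.png",cv2.resize(p["image"][v-k:v+k,u-k:u+k],None,fx=4,fy=4))
    q=sel(p["X"],c,.02,c[2]-.09,c[2]-.035);print(" rod",len(q),np.median(q,0).round(4))
a=cv2.imread("pics/wrist9.png");b=cv2.resize(cv2.imread("pics/side9.png"),None,fx=.5,fy=.5) 
a[:1];cv2.imwrite("pics/c9.png",a)
E
```

```text
t 31.45 pos [ 0.5627 -0.0573  0.2654] psi 0.067 tilt [-0.0007 -0.0007] cmd [ 0.5631 -0.0553  0.2653  0.0695] F [-0.3  0.4  0.2] gap 0.0150 ff 49.4 q6 -0.28
wrist hole exp in crop [282.78023605 253.33303032] tip exp [284.84396464 316.98801147] origin 211 139
 rod 203 [ 0.5569 -0.058   0.1938]
side hole exp in crop [203.45052123 244.46999929] tip exp [206.4714683  177.50325559] origin 253 170
 rod 97 [ 0.5577 -0.0606  0.2003]
```

View pics/wrist9.png

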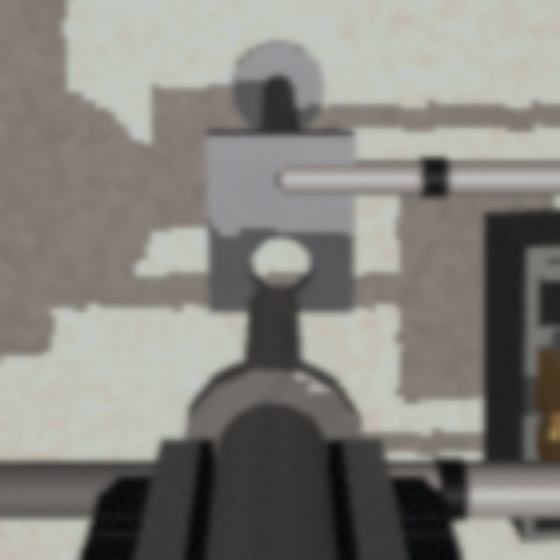

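View pics/side9.png

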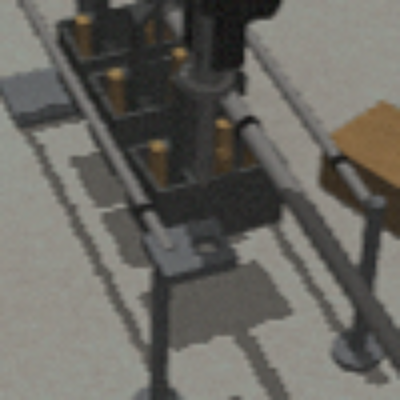

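The wrist crop shows the hole at (281,258) and the rod tip at about (274,305). The rod looks about 2 mm off in -x and -y. I let it settle, then measure again and check for tilt.

Emit:
arm_command --motion '[[[0,0,0.027,0,0,0,1],[0,0,0.04,0,0,0,1],[0,0,0.04,0,0,0,1],[0,0,0.04,0,0,0,1],[0,0,0.04,0,0,0,1],[0,0,0.04,0,0,0,1]]]'

```text
clock: 32.05
tool_pos: [0.5636, -0.056, 0.2365]
eef_rot: [-0.108, 3.138, -0.001]
wrist_force: [-0.2, 0.1, -1.0]
finger_gap: 0.0145
finger_force: 49.4
```

```bash
cat > rod.py <<'E'
from h import *
def rod():
    meas(); o=grab(("wrist","side")); c=cmd()
    for n,p in o.items():
        cam=-p["R"].T@p["t"]; d=np.array(c[:2])-cam[:2]; d/=np.linalg.norm(d)
        for a,b in((-.092,-.075),(-.075,-.06),(-.06,-.045),(-.034,-.02)):
            q=sel(p["X"],c,.018,c[2]+a,c[2]+b)
            if len(q)>5: r=.005 if b<-.035 else .013; print(n,a,len(q),(np.median(q[:,:2],0)+d*r*.8).round(4))
        # hole: lug-plane dark/bright blob is left to the picture; lug outline from depth
        L=rails(p["X"][np.isfinite(p["X"][...,0])]); L=L[(abs(L[:,2]-.123)<.003)&(abs(L[:,0]+.037)<.04)&(abs(L[:,1]+.045)<.022)]
        if len(L)>9: print(" lug rail-frame",len(L),np.percentile(L[:,:2],[1,50,99],axis=0).round(4).tolist())
    return o
E
python3 - <<'E'
from rod import *
c=cmd();c[2]-=.03;json.dump(c,open("cmd.json","w"))
o=rod();c=cmd()
p=o["wrist"];k=60;h=proj(p,[*c[:2],.123]);t=proj(p,[*c[:2],c[2]-.095]);u,v=map(int,h)
print("hole exp",(h-[u-k,v-k]+.5)*5-.5,"tip exp",(t-[u-k,v-k]+.5)*5-.5,"cam scale",proj(p,[c[0]+.01,c[1],.123])-h,proj(p,[c[0],c[1]+.01,.123])-h,proj(p,[c[0]+.01,c[1],c[2]-.095])-t)
cv2.imwrite("pics/w10.png",cv2.resize(p["image"][v-k:v+k,u-k:u+k],None,fx=5,fy=5))
E
```

```text
t 32.05 pos [ 0.5636 -0.056   0.2365] psi 0.069 tilt [ 0.0014 -0.0003] cmd [ 0.5631 -0.0553  0.2353  0.0695] F [-0.2  0.1 -1. ] gap 0.0145 ff 49.4 q6 -0.28
wrist -0.092 91 [ 0.5619 -0.0563]
wrist -0.075 97 [ 0.562  -0.0563]
wrist -0.06 31 [ 0.5616 -0.0564]
wrist -0.034 692 [ 0.5648 -0.0563]
 lug rail-frame 1794 [[-0.0648, -0.0623], [-0.0483, -0.0446], [-0.0237, -0.0243]]
side -0.092 25 [ 0.5604 -0.0555]
side -0.075 30 [ 0.5601 -0.0555]
side -0.06 29 [ 0.5595 -0.0556]
side -0.034 76 [ 0.5603 -0.0529]
 lug rail-frame 222 [[-0.0672, -0.0631], [-0.0482, -0.0478], [-0.025, -0.0279]]
hole exp [302.41905615 304.96808061] tip exp [302.94593934 336.8623258 ] cam scale [-0.82854031 11.2942792 ] [11.92247976  0.78538212] [-0.88774702 12.00615039]
```

View pics/w10.png

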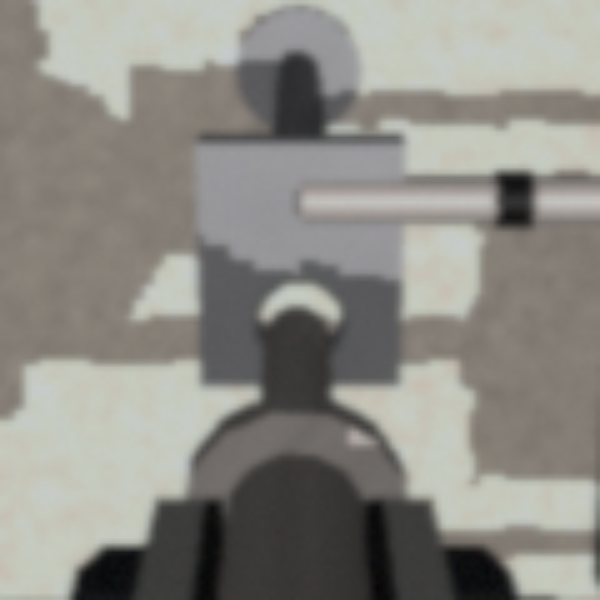

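Hole centre is about (301,322) and the rod column 296, tip vertical. So the hole lies about 4.3 mm further in +x and 0.5 mm in +y.

```bash
python3 -c "
from h import *
plan([(.5674,-.0548,.235,.07,1),(.5674,-.0548,.21,.07,1)])"
```

```text
0 need 1 [-0.006, 0.0, 0.0, 0, 0, -0.0, 1]
1 need 1 [0.0, 0.0, 0.034, 0, 0, -0.0, 1]
```

Emit:
arm_command --motion '[[[-0.006,0.001,0,0,0,0,1],[-0.006,0.001,0,0,0,0,1],[-0.006,0.001,0,0,0,0,1],[-0.006,0.001,0,0,0,0,1]]]'

```text
clock: 32.48
tool_pos: [0.5677, -0.0546, 0.2356]
eef_rot: [-0.109, 3.14, -0.0]
wrist_force: [-0.7, -0.6, -1.0]
finger_gap: 0.0148
finger_force: 49.4
```

Emit:
arm_command --motion '[[[0,0,0.008,0,0,0,1],[0,0,0.016,0,0,0,1],[0,0,0.025,0,0,0,1],[0,0,0.034,0,0,0,1],[0,0,0.034,0,0,0,1],[0,0,0.034,0,0,0,1]]]'

```text
clock: 32.98
tool_pos: [0.5669, -0.0545, 0.209]
eef_rot: [0.109, -3.138, -0.001]
wrist_force: [-0.3, -0.5, 0.1]
finger_gap: 0.0147
finger_force: 49.4
```

```bash
python3 - <<'E'
from rod import *
c=cmd();c[1]+=.00075;json.dump(c,open("cmd.json","w"))
o=rod()
p=o["wrist"];k=50;u,v=map(int,proj(p,[*c[:2],.123]))
cv2.imwrite("pics/w11.png",cv2.resize(p["image"][v-k:v+k,u-k:u+k],None,fx=5,fy=5))
E
```

```text
t 32.98 pos [ 0.5669 -0.0545  0.209 ] psi 0.069 tilt [-0.0019  0.0004] cmd [ 0.5676 -0.0543  0.2098  0.0695] F [-0.3 -0.5  0.1] gap 0.0147 ff 49.4 q6 -0.28
wrist -0.092 1065 [ 0.5654 -0.0548]
wrist -0.075 97 [ 0.5651 -0.0548]
wrist -0.06 21 [ 0.5646 -0.0549]
wrist -0.034 717 [ 0.5681 -0.0546]
 lug rail-frame 2238 [[-0.0649, -0.0623], [-0.049, -0.0449], [-0.0242, -0.0247]]
side -0.092 111 [ 0.5632 -0.0541]
side -0.075 26 [ 0.5642 -0.0538]
side -0.06 28 [ 0.5631 -0.0537]
side -0.034 74 [ 0.5637 -0.0516]
 lug rail-frame 207 [[-0.067, -0.0631], [-0.0501, -0.0487], [-0.0251, -0.0252]]
```

View pics/w11.png

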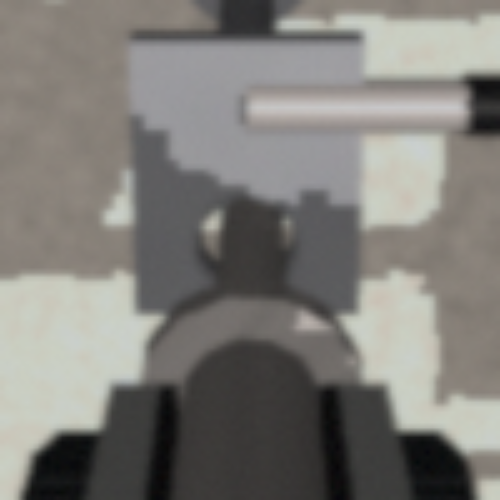

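The rod is in the hole, with slivers on both sides at cols 208 and 291, and no force. I lower it home.

Emit:
arm_command --motion '[[[-0.001,-0.001,0.008,0,0,0,1],[-0.001,-0.001,0.016,0,0,0,1],[-0.001,-0.001,0.025,0,0,0,1],[-0.001,-0.001,0.034,0,0,0,1],[-0.001,-0.001,0.034,0,0,0,1]]]'

```text
clock: 33.5
tool_pos: [0.5669, -0.0551, 0.1824]
eef_rot: [0.108, -3.136, -0.001]
wrist_force: [-0.5, 0.1, -1.7]
finger_gap: 0.0149
finger_force: 49.4
```

Emit:
arm_command --motion '[[[0,0,0.01,0,0,0,1],[0,0,0.02,0,0,0,1],[0,0,0.03,0,0,0,1],[0,0,0.036,0,0,0,1],[0,0,0.036,0,0,0,1]]]'

```text
clock: 33.92
tool_pos: [0.5682, -0.0553, 0.1573]
eef_rot: [0.109, -3.139, -0.0]
wrist_force: [-0.7, -0.9, -0.2]
finger_gap: 0.0143
finger_force: 49.7
```

Emit:
arm_command --motion '[[[0,0,0.003,0,0,0,1],[0,0,0.005,0,0,0,1],[0,0,0.005,0,0,0,1]]]'

```text
clock: 34.17
tool_pos: [0.5685, -0.0553, 0.157]
eef_rot: [-0.109, 3.139, -0.001]
wrist_force: [-6.6, 2.3, 16.4]
finger_gap: 0.0149
finger_force: 51.5
```

Emit:
arm_command --motion '[[[0,0,0,0,0,0,0.5],[0,0,0,0,0,0,0.4],[0,0,0,0,0,0,0.4],[0,0,0,0,0,0,0.4],[0,0,0,0,0,0,0.4],[0,0,0,0,0,0,0.4]]]'

```text
clock: 34.67
tool_pos: [0.5681, -0.0553, 0.1533]
eef_rot: [0.109, -3.139, -0.0]
wrist_force: [-0.0, 0.4, -1.0]
finger_gap: 0.0512
finger_force: 0.0
```

Emit:
arm_command --motion '[[[0,0,-0.04,0,0,0,0.4],[0,0,-0.08,0,0,0,0.4],[0,0,-0.12,0,0,0,0.4],[0,0,-0.18,0,0,0,0.4],[0,0,-0.18,0,0,0,0.4],[0,0,-0.18,0,0,0,0.4],[0,0,-0.18,0,0,0,0.4]]]'

```text
clock: 35.25
tool_pos: [0.5685, -0.0554, 0.2889]
eef_rot: [-0.109, 3.139, -0.0]
wrist_force: [-0.4, 0.7, 0.1]
finger_gap: 0.0509
finger_force: 0.0
```

```bash
python3 - <<'E'
from h import *
print(state()["tool_pos"],state()["finger_gap"])
o=grab(("wrist","side","top"))
for n in o:
    q=sel(o[n]["X"],(.566,-.055),.02,.165,.19); print(n,"pin top",len(q),np.median(q,0).round(4),q[:,2].max().round(4) if len(q) else 0)
standing((),("side",))
cv2.imwrite("pics/s12.png",cv2.resize(o["side"]["image"][130:330,210:410],None,fx=3,fy=3))
E
```

```text
[ 0.5684957  -0.0554206   0.28887767] 0.05094503807198827
wrist pin top 345 [ 0.5658 -0.056   0.1781] 0.1804
side pin top 71 [ 0.564  -0.0586  0.1761] 0.1816
top pin top 0 [nan nan nan] 0
  hung tab 140 [-0.0038  0.0408  0.2035] ztop 0.221
  hung tab 127 [-0.003   0.1076  0.2027] ztop 0.221
  hung tab 154 [-0.0006  0.1667  0.2024] ztop 0.221
  return _methods._mean(a, axis=axis, dtype=dtype,
  ret = um.true_divide(
```

View pics/s12.png

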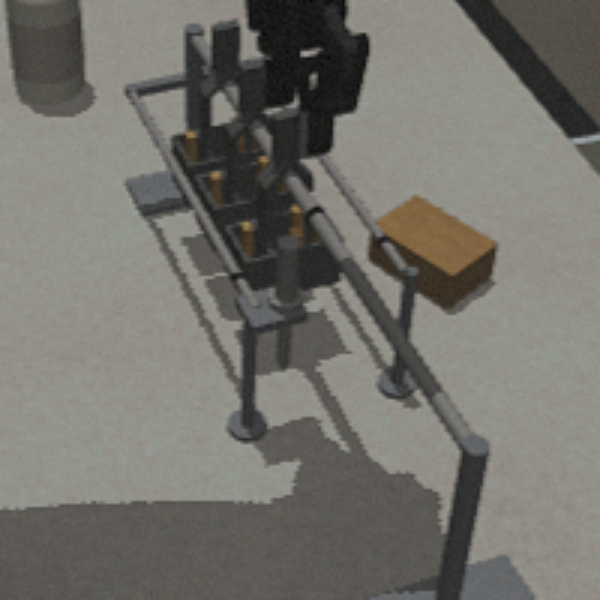

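Pin home (top 0.178, flange on the lug at crop (287,300)). All three caddies hang past the mark and the gripper is clear.

```bash
python3 -c "
from bench import hand_in
print(hand_in())"
```

```text
the job is handed in; nothing more can be done
None
```

I handed the job in with all three caddies hanging in the bay past the mark, the pin back home in the eyelet, and the gripper released and clear; `hand_in()` returned no verdict.

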